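Hang the parts bin on the slat board and press it home

TASK

Hang the blue bin on the upright aluminium slat board: tilt its front up, work the hooked steel lip at its back into the board's upper groove, near the middle of the board, then lower the front until the bin hangs half down, resting on the board's sprung roller catch, and let go of it there. Then, without gripping it, press the front of the bin down until it snaps past the catch and hangs level. Do not disturb the block plane or the tape measure.

Things in the scene. Friction and masses are not known exactly. Their poses are not given: they have to be found in the camera images.
- stand_face (a point): Slat board in a fixed bench stand: foot plate 12 mm thick, 50 mm before to 60 mm behind the face; posts 172 mm high, inner sides 222 mm apart, closing the grooves' ends. Point: table height, mid-width, in the plane of the board's face (posts stand 2 mm proud). x points into the board, away from the robot's side; y left along the grooves; z up. Same axes at the other stand points.
- groove_zone (a point): 120 mm above stand_face, on the stand. The board's height is NOT reported and varies: the lower edge of its upper groove is within 9 mm up or down of this point. Find it by touch or sight: the board's flat top (from the face to 38 mm behind) is 58 mm above that edge. Groove opening 24 mm high; the wall above it is 5 mm thick.
- groove_cavity (a point): 16 mm behind groove_zone. Behind the upper groove's opening is a cavity, from 5 to 33 mm behind the face; its floor is level with the groove's lower edge and its ceiling is 54 mm above that floor.
- catch_zone (a point): 60 mm below groove_zone. The lower groove: opening from 50 to 75 mm below the upper groove's lower edge, 33 mm deep. In it, mid-board, hangs the brass roller of the catch: diameter 10, length 50 mm, axis 6 mm behind the face, 52.5 mm below the upper groove's lower edge.
- catch (a joint): Upward travel of the sprung catch roller, m: 0 down (at rest, and again once the bin has snapped in), at most 0.007. The spring pushes down with 16 N at 0, plus 0.8 N per mm. It holds up the hooked bin with its front 10 to 14 degrees high; pressing the bin's front down with about 7 to 15 N takes it past.
- bin_lip (a point): Blue open bin, 120 deep, 140 wide, about 0.35 kg, standing loose on the table. Point: on its back plane, mid-width, underside of the lip's web, 70 mm above its underside. Bin axes, same at all bin points: x out of its back, y left, z up. Hung level, this point is 6 to 7 mm before the board's face, at the height of the upper groove's lower edge.
- bin_hook (a point): Upper end of the bin's hooked steel lip, 14 mm behind and 29 mm above bin_lip. Lip, 110 mm wide: a web 4 mm thick runs 16 mm out of the back, with an upturned end plate (12 to 16 mm out) up to here. It is taller than the groove's opening, so it enters only with the bin's front tilted up.
- bin_back (a point): Bin's back plane, mid-width, 31 mm above the underside: centre of a pad 6.5 mm thick that bears on the board's face when level. Hooking in: with the front 35 degrees up bring bin_lip to 24 mm before the face and 2 mm above the groove's lower edge, then in and up to 14.5 mm before and 12 above, then turn down, sinking to 9.5 before, 5.5 above at 17 degrees.
- bin_bead (a point): Centre of a round steel bead, diameter 12, length 90 mm, on a fin at the bin's back: 21 mm behind the back plane, 10 mm above the underside. It goes into the lower groove under the catch roller and snaps in behind it.
- bin_grip (a point): Grasp point on the bin's grey central rib: 20 mm thick (across y), from 32 to 119 mm before the back, top 105 mm above the underside; bin walls 74 mm high at the back, 48 in front. Point: mid-plane of the rib, 70 mm before the back, 90 mm above the underside. 55 mm free either side. Fingers leaning 35 degrees, pointing down and towards the back, end up plumb when the bin is tilted.
- bin_press (a point): Middle of the top of the rib's front end (black pad), 104 mm before the bin's back, 105 mm above its underside: the place to press.
- plane_mid (a point): Bystander: metal block plane, 48 x 150 x 62 mm; its centre.
- tape_mid (a point): Bystander: yellow and black tape measure, 36 x 94 x 69 mm; its centre.

How it is judged:
By the outcome, as a careful person would: the job done as asked, in the order asked, and still so for the second after the job is handed in, with the robot touching nothing.
It also fails if it takes over 58 s, if anything falls off the work surface, if the arm or the gripper's body presses on something with over 40 N, if the wrist force passes 120 N, or if a joint passes its speed limit or range.

ROBOT

A 7-joint arm with a two-finger parallel gripper is mounted at the origin on the work surface; the furniture and walls round the work are solid. World frame = base frame: x ahead of the robot, y to its left, z up, the work surface at z = 0. Lengths are in mm, angles in rad, forces in N, time in s.
With the tool pointing down it reaches from about 425 to 875 mm from the base axis. Payload 9.9 kg.
Tool frame: the origin (TCP) lies midway between the tips of the shut fingers; the grasp point (between the pads) lies ctrl.grasp_offset behind it (ctrl.grasp_offset is the distance from the TCP to the grasp point, in mm); x points along the fingers, y is the direction in which the jaws open and shut, and the axes are right-handed (so a half turn about x gives the same grasp; the last joint's range is limited). The gripper opens to 85 mm and grips with 20 to 120 N. Pads are 22 mm wide; open, the fingers measure 114 mm over their backs; the gripper's body (76 mm by 85 mm) begins 54 mm behind the grasp point. The pads swing forward as they close: fully open they stand 13 mm farther back than shut.
Start: joints at [-1.369, 0.576, 0.025, 1.437, -0.015, 1.129, -0.057], TCP at [190.292, 647.625, 231.289] pointing down, gripper open.
Joint ranges: [-2.76, 2.76], [-0.34, 2.15], [-1.52, 1.57], [0.19, 2.46], [-1.09, 4.23], [0.17, 1.99], [-2.82, 2.82]. Speed limits (rad/s): [2.22, 2.22, 3.01, 3.01, 3.14, 3.14, 3.14].

INTERFACE

Orientations are given as a rotation vector (axis times angle).
In Python, from cell import ctrl gives the robot as it stands.
- The arm moves only by the tool arm_command, never from a script. Its argument "moves" is a list of rows, each a list of 7 numbers: the closure, from 0 (fully open) to 1 (shut), then the shift along the tool's x, y, z in m, then the turn, a rotation vector about the tool's x, y, z in rad. A call has 1 to 8 rows; each row shifts and turns the commanded pose from where the row before left it, along the tool's axes as they then stand; what a row does not reach is not made up. A row lasts 1/10 s, in which the tool goes at most 50 mm and 8.59 degrees, less where a joint would pass 70% of its speed; a pose out of reach is approached as far as the arm can. A call is refused whole if a number of a shift passes 0.05 or a number of a turn 0.15, either way. A call with a gripper value outside its range is refused whole. The fingers move at their own pace and stop on an object; "squeeze" is the grip in N (left out, the last holds). Time passes only in rows, so rows that do not move let the fingers close. It gives the time, the measured TCP pose, the force and the opening at its end, in the units of the state.
- ctrl.get_state(): the state, without advancing time (a new reading comes with each control period).
- ctrl.camera(name): name is "side" or "top"; returns a dict with "image" (384x512x3 uint8, blue, green, red), "depth" (384x512 float32, mm along the optical axis (not along the pixel's ray), 0 where there is no reading), "vfov" (degrees; the focal length in pixels is half the picture's height over the tangent of half this angle, whatever the lens; pixels are square), "cx", "cy" (the principal point, pixels), "world_to_cam" (4x4, takes a point from world to camera coordinates). Camera axes: x right, y down, z forward; pixel columns grow to the right and rows downward; lengths in mm; the calibration is good to about 2 mm. A picture is of the moment at which its call begins.
- ctrl.finish_job(): hands the job in, once; it reports no verdict.
The state is a dict: "time": time; "joint_pos": joint angles; "qd": joint speeds; "joint_torque": joint torques, N m; "tool_pos": TCP position; "tool_rot": TCP orientation; "contact_force": force on the tool from outside, world axes, zero at the start; "wrist_torque": the same for the moment, N m; "gripper_width": finger opening in mm.
Only numpy, scipy, OpenCV 4.12 (cv2) and the standard library are available. Lean on these libraries where they do the work, as an engineer would, in place of code of your own. Each camera call takes 0.05 s, during which the arm holds its last target.

## Working session

There is one attempt and no reset: what is moved stays moved. The work goes in short steps, Python scripts to look and compute and a tool call to move; the robot and the scene stay as the last step left them, time stands still between calls to the robot, and variables do not carry over. Pictures are saved under pics/ and viewed, and the job is handed in when it is done.

Besides the shell and the picture viewer there is one more tool, called after ">>>" as name(argument=value, ...) on one line, values as JSON. arm_command: Moves the arm, as the interface text tells. Its arguments: {"type":"object","properties":{"moves":{"type":"array"},"squeeze":{"type":"number"}},"required":["moves"]}

```bash
mkdir -p pics; ls; cat > h.py <<'E'
import numpy as np, cv2
from scipy.spatial.transform import Rotation as R
from cell import ctrl
def shot(name,tag):
    c=ctrl.camera(name); cv2.imwrite(f'pics/{tag}.png',c['image']); np.savez(f'pics/{tag}.npz',**{k:np.asarray(v) for k,v in c.items()}); return c
def load(tag):
    d=np.load(f'pics/{tag}.npz'); return {k:d[k] for k in d.files}
def f(c): return 192/np.tan(np.radians(float(c['vfov']))/2)
def cloud(c):
    F=f(c); d=c['depth']; v,u=np.mgrid[0:d.shape[0],0:d.shape[1]]
    P=np.stack([(u-c['cx'])/F*d,(v-c['cy'])/F*d,d],-1)
    T=np.linalg.inv(c['world_to_cam']); W=P@T[:3,:3].T+T[:3,3]; W[d==0]=np.nan; return W
def proj(c,p):
    T=c['world_to_cam']; q=T[:3,:3]@np.asarray(p)+T[:3,3]; F=f(c); return q[0]/q[2]*F+c['cx'],q[1]/q[2]*F+c['cy']
E
python3 - <<'E'
from h import *
s=ctrl.get_state(); print(s, ctrl.grasp_offset)
for n in('side','top'):
    c=shot(n,n+'0'); print(n,c['vfov'],c['cx'],c['cy'],np.linalg.inv(c['world_to_cam']).round(2))
E
```

```text
pics
{'time': 0.0, 'joint_pos': array([-1.36877867,  0.57651855,  0.024809  ,  1.43792203, -0.01499028,
        1.12896738, -0.05652673]), 'qd': array([-0.00099453,  0.00238917,  0.00024167, -0.00013942, -0.00080354,
       -0.00146704,  0.00042606]), 'joint_torque': array([-1.23123828e-04, -7.65745568e+01,  2.24978596e+00, -2.85964286e+01,
        1.51431985e-02,  1.27910165e-02, -1.10847301e-05]), 'tool_pos': array([190.16204786, 647.19180518, 230.44602088]), 'tool_rot': array([ 0.22303667,  1.55929024, -0.22559424]), 'contact_force': array([ 0.34964851,  0.07412852, -1.57069382]), 'wrist_torque': array([ 0.02084905,  0.01481482, -0.04745822]), 'gripper_width': 85.59462936825018} 18.700000000000003
side 46.77693220808592 247.57677977763407 195.4477903241201 [[-1.0000e+00 -3.0000e-02  7.0000e-02  3.9835e+02]
 [-7.0000e-02  3.6000e-01 -9.3000e-01  9.8883e+02]
 [ 0.0000e+00 -9.3000e-01 -3.6000e-01  5.0604e+02]
 [ 0.0000e+00  0.0000e+00  0.0000e+00  1.0000e+00]]
top 48.32101513429636 260.6943062062327 189.21261170916893 [[ 0.00000e+00 -9.90000e-01  1.50000e-01  3.01770e+02]
 [-1.00000e+00 -0.00000e+00 -1.00000e-02 -9.98600e+01]
 [ 1.00000e-02 -1.50000e-01 -9.90000e-01  1.14346e+03]
 [ 0.00000e+00  0.00000e+00  0.00000e+00  1.00000e+00]]
```

View pics/side0.png

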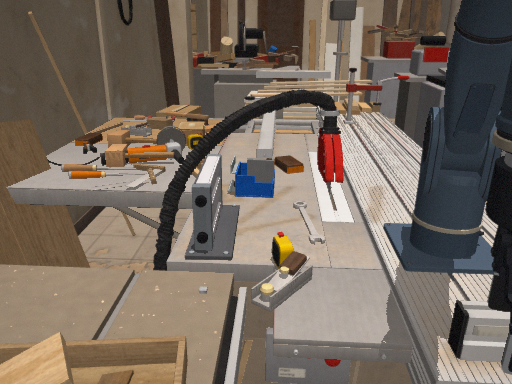

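View pics/top0.png

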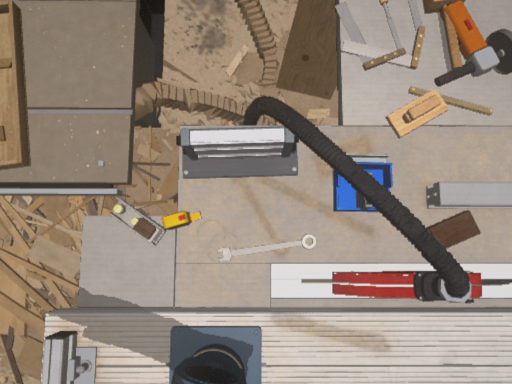

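Side view: the stand is at about (210,210), the bin at (255,180) and the plane and tape at (285,260). In the top view a black hose passes over the bin (365,187), so I need its height.

```bash
python3 - <<'E'
from h import *
for n in('side','top'):
    c=load(n+'0'); W=cloud(c); im=c['image'].astype(int); hsv=cv2.cvtColor(c['image'],cv2.COLOR_BGR2HSV)
    pts={'side':[(205,165),(205,215),(212,200),(195,165),(225,230),(255,180),(240,188),(270,188),(262,150),(240,120),(290,97),(325,100),(170,200),(280,245),(280,285)],
         'top':[(183,130),(295,130),(240,130),(240,137),(240,145),(240,153),(240,165),(240,172),(240,60),(300,120),(330,150),(360,175),(380,190),(420,230),(455,285),(345,165),(345,205),(385,205),(375,160),(350,185),(180,218),(140,222)]}[n]
    for p in pts: print(n,p,W[p[1],p[0]].round(0))
    m=cv2.inRange(hsv,(105,150,60),(125,255,255))
    k,lab,st,ce=cv2.connectedComponentsWithStats(m)
    print([tuple(s) for s in st[1:] if s[4]>40])
    big=cv2.resize(c['image'][100:290,120:400] if n=='side' else c['image'][90:280,100:420],None,fx=2.5,fy=2.5,interpolation=cv2.INTER_CUBIC); cv2.imwrite(f'pics/{n}0z.png',big)
E
```

```text
side (205, 165) [582. -80. 173.]
side (205, 215) [560.  76. 104.]
side (212, 200) [553.   9. 114.]
side (195, 165) [ 621. -147.  152.]
side (225, 230) [529. -40.  12.]
side (255, 180) [ 470. -365.   37.]
side (240, 188) [ 514. -315.   27.]
side (270, 188) [ 420. -310.   31.]
side (262, 150) [ 456. -562.   84.]
side (240, 120) [ 506. -235.  258.]
side (290, 97) [ 367. -366.  303.]
side (325, 100) [ 251. -472.  279.]
side (170, 200) [ 684. -100.   67.]
side (280, 245) [389. 130.  62.]
side (280, 285) [388. 230.  25.]
[(np.int32(235), np.int32(162), np.int32(39), np.int32(35), np.int32(809))]
top (183, 130) [585.  70. 176.]
top (295, 130) [ 568. -185.  235.]
top (240, 130) [586. -62. 172.]
top (240, 137) [569. -63. 173.]
top (240, 145) [556. -62. 151.]
top (240, 153) [555. -59.  71.]
top (240, 165) [536. -57.  11.]
top (240, 172) [517. -57.  12.]
top (240, 60) [1238.  -20. -843.]
top (300, 120) [ 595. -198.  225.]
top (330, 150) [ 512. -253.  283.]
top (360, 175) [ 457. -309.  298.]
top (380, 190) [ 425. -345.  312.]
top (420, 230) [ 346. -418.  315.]
top (455, 285) [ 240. -492.  288.]
top (345, 165) [ 479. -281.  292.]
top (345, 205) [ 429. -339.    3.]
top (385, 205) [ 395. -353.  314.]
top (375, 160) [ 538. -406.   70.]
top (350, 185) [ 484. -355.    3.]
top (180, 218) [388.  90.  69.]
top (140, 222) [379. 193.  55.]
[(np.int32(357), np.int32(163), np.int32(35), np.int32(23), np.int32(92)), (np.int32(364), np.int32(169), np.int32(20), np.int32(16), np.int32(159)), (np.int32(336), np.int32(174), np.int32(24), np.int32(36), np.int32(566))]
```

View pics/side0z.png

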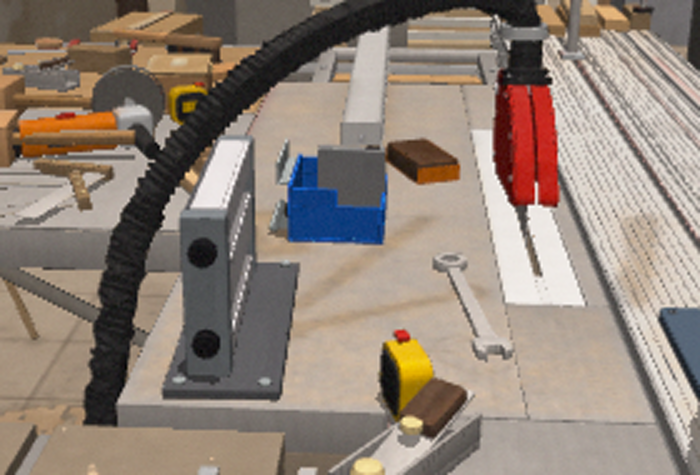

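View pics/top0z.png

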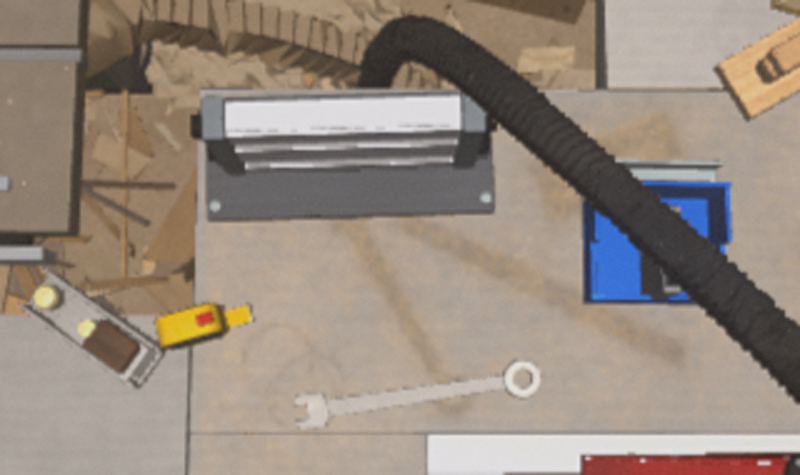

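```bash
python3 - <<'E'
from h import *
print([a for a in dir(ctrl) if a[0]!='_'])
for n,(u0,u1,v0,v1) in (('top',(325,405,148,222)),('side',(225,285,150,205))):
    c=load(n+'0'); W=cloud(c); im=c['image']
    print(n)
    for v in range(v0,v1,4):
        print(v,' '.join('%4.0f/%4.0f/%3.0f'%tuple(W[v,u]) for u in range(u0,u1,6)))
    big=cv2.resize(im[v0:v1,u0:u1],None,fx=8,fy=8,interpolation=cv2.INTER_NEAREST); cv2.imwrite(f'pics/{n}0bin.png',big)
E
```

```text
['MotionError', 'camera', 'finish_job', 'get_state', 'grasp_offset']
top
148  518/-243/278  517/-255/282  518/-268/278  588/-339/ -2  587/-356/ -1  588/-372/ -1  587/-388/  3  587/-405/  2  588/-422/ -1  587/-438/  2  587/-454/  1  587/-470/  3  588/-488/  1  588/-504/  1
152  509/-243/280  508/-254/285  509/-268/280  508/-279/284  576/-355/  1  576/-372/  0  576/-388/  2  nan/ nan/nan  576/-420/  3  576/-437/  2  576/-454/  0  576/-470/  4  577/-488/ -1  576/-503/  3
156  500/-243/279  500/-255/280  497/-265/292  498/-278/291  500/-292/281  545/-351/ 87  544/-365/ 91  544/-380/ 92  544/-395/ 91  543/-410/ 94  543/-424/ 96  565/-470/  2  565/-486/  3  565/-503/  2
160  496/-245/262  492/-255/281  490/-266/287  489/-277/291  489/-289/292  537/-353/ 74  538/-369/ 73  537/-383/ 77  537/-399/ 76  538/-415/ 73  537/-430/ 76  553/-468/  6  554/-486/  1  554/-502/  2
164  542/-288/  2  484/-255/278  482/-266/287  481/-277/292  480/-288/296  482/-302/290  527/-368/ 74  527/-384/ 73  527/-399/ 74  527/-414/ 76  528/-431/ 70  527/-445/ 76  543/-485/  2  543/-502/  0
168  531/-288/  2  531/-305
[... 4093 characters left out ...]
548/-367/ 14  524/-313/ 35  504/-309/ 36  486/-312/ 36  467/-312/ 36  448/-310/ 37  430/-311/ 38  411/-313/ 37  392/-416/  1
190  568/-362/  2  545/-335/ 12  523/-310/ 22  nan/ nan/nan  486/-308/ 24  467/-313/ 23  448/-314/ 23  429/-307/ 26  411/-311/ 25  392/-371/  3
194  564/-327/  1  545/-330/  1  524/-313/  8  505/-313/  8  486/-317/  7  467/-311/ 10  448/-306/ 12  429/-310/ 11  411/-330/  4  392/-346/ -1
198  559/-290/  2  541/-293/  1  522/-296/  1  504/-297/  1  485/-292/  3  466/-298/  2  448/-303/  0  429/-300/  2  410/-300/  2  392/-305/  1
202  556/-260/  1  537/-260/  1  519/-259/  2  501/-263/  1  483/-268/ -0  464/-264/  2  446/-268/  1  428/-270/  0  410/-266/  2  391/-273/  0
```

View pics/side0bin.png

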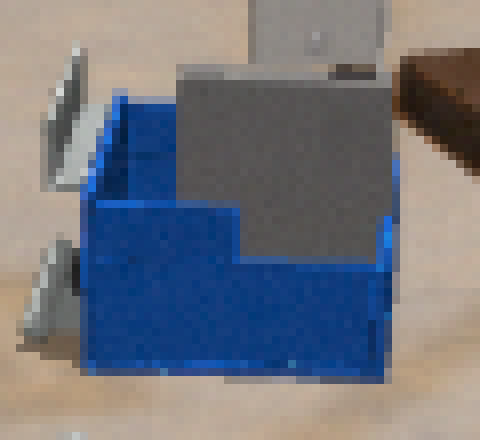

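View pics/top0bin.png

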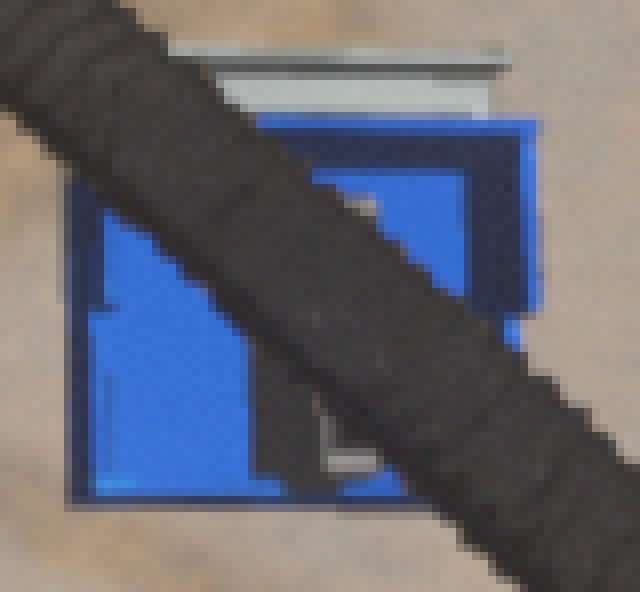

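```bash
python3 - <<'E'
from h import *
c=load('top0'); W=cloud(c)
for v in range(262,300,4):
    print(v,' '.join('%4.0f/%4.0f/%3.0f'%tuple(W[v,u]) for u in range(300,500,16)))
c=load('side0'); W2=cloud(c)
for v in range(85,212,8):
    print(v,' '.join('%4.0f/%4.0f/%3.0f'%tuple(W2[v,u]) for u in range(300,356,6)))
# bin fits
def fit(P,i,j):
    # j as fn of i
    k=np.polyfit(P[:,i],P[:,j],1)
    for _ in range(3):
        r=P[:,j]-np.polyval(k,P[:,i]); P=P[abs(r)<max(2*r.std(),1)]; k=np.polyfit(P[:,i],P[:,j],1)
    return k,len(P),np.ptp(P[:,i])
Q=W2[180:196,236:270].reshape(-1,3);Q=Q[(Q[:,1]>-322)&(Q[:,1]<-300)&(Q[:,2]>6)]
k,n,s=fit(Q,0,1);print('left wall y at x=471',np.polyval(k,471),np.degrees(np.arctan(k[0])),n,s)
Q=W2[162:176,250:272].reshape(-1,3);Q=Q[(Q[:,1]>-385)&(Q[:,1]<-355)]
k,n,s=fit(Q,0,1);print('rib face y at 455',np.polyval(k,455),np.degrees(np.arctan(k[0])),n,s, 'x rng',np.nanmin(Q[:,0]),np.nanmax(Q[:,0]))
# lip & back edges in top image, subpixel via row scan, cast on plane
im=c=load('top0'); im=c['image'].astype(float); T=np.linalg.inv(c['world_to_cam'])
def cast(u,v,z):
    d=T[:3,:3]@np.array([(u-c['cx'])/f(c),(v-c['cy'])/f(c),1]); return T[:3,3]+d*(z-T[2,3])/d[2]
g=cv2.cvtColor(c['image'],cv2.COLOR_BGR2GRAY).astype(int)
for u in (352,360,368,376,384): print(u,g[150:172,u])
E
```

```text
262  278/-217/  3  278/-259/  4  278/-302/ -2  278/-344/  2  278/-387/ -3  278/-429/ -2  279/-471/  0  279/-513/  2  284/-445/279  285/-466/304  279/-642/ -1  279/-684/ -0  279/-725/  4
266  268/-217/  1  268/-259/  3  268/-301/ -0  268/-344/  0  268/-385/  3  268/-429/ -3  268/-471/ -2  268/-513/  0  268/-556/ -2  277/-465/306  277/-504/289  268/-684/ -1  268/-725/  1
270  257/-217/ -1  258/-259/  1  257/-302/ -4  258/-343/ -0  258/-385/  2  258/-427/  1  258/-470/ -1  258/-512/  1  258/-556/ -3  269/-467/300  269/-501/294  258/-681/  2  258/-724/  1
274  247/-217/ -3  247/-259/  2  251/-288/ 72  253/-319/113  254/-351/137  255/-384/152  255/-415/168  256/-451/170  256/-480/187  262/-469/295  262/-500/296  255/-602/156  248/-723/  3
278  237/-217/ -2  237/-259/  0  241/-288/ 71  243/-320/108  245/-351/136  246/-383/155  246/-416/166  247/-451/168  248/-480/187  253/-472/285  254/-500/294  246/-602/155  237/-722/  2
282  227/-216/  0  174/-370/-805  174/-440/-796  234/-319/111  236/-351/136  237/-383/153  238/-416/165  238/-450/171  239/-477/192  242/-492/238  246/-501/291  237/-604/
[... 3103 characters left out ...]
70/ -2  167/-263/  1
left wall y at x=471 -309.6818464707155 -0.624977848073876 433 103.83454924678887
rib face y at 455 -368.83541294756145 -0.3329480825738596 276 68.05269783468424 x rng 418.86109774384994 487.1268500702977
352 [153 154 157 166 165 109  85 121 141  85  68  56  58  59  61  59  60  59
  60  61  61  61]
360 [153 154 153 150 148 116  86 133 180 181 183 165 106  92  62  54  60  63
  56  60  63  62]
368 [143 142 147 150 161 149  82 122 182 185 185 168 114  94  66  56  54  57
  60  82 104 101]
376 [157 159 157 158 162 160  85 122 185 183 185 177 137 100  76  57  54  56
  58  84 101 104]
384 [161 165 162 157 162 167  88 106 163 184 185 189 168 109  83  59  55  57
  56  55  54  53]
```

```bash
python3 - <<'E'
from h import *
c=load('top0'); W=cloud(c); im=c['image']
cv2.imwrite('pics/stz.png',cv2.resize(im[118:182,172:304],None,fx=6,fy=6,interpolation=cv2.INTER_NEAREST))
for v in range(120,182,3):
    print(v,' '.join('%4.0f/%4.0f/%3.0f'%tuple(W[v,u]) for u in range(178,302,12)))
P=W[132:140,196:280].reshape(-1,3);P=P[abs(P[:,2]-173)<8];print('boardtop',np.nanmedian(P[:,2]),P[:,2].mean(),P[:,2].std(),len(P))
P=W[164:176,190:290].reshape(-1,3);print('foot',np.nanmean(P[:,2]))
P=W[190:205,230:300].reshape(-1,3);print('table',np.nanmean(P[:,2]))
s=load('side0'); V=cloud(s)
cv2.imwrite('pics/sts.png',cv2.resize(s['image'][145:265,175:250],None,fx=5,fy=5,interpolation=cv2.INTER_NEAREST))
for v in range(150,260,6):
    print(v,' '.join('%4.0f/%4.0f/%3.0f'%tuple(V[v,u]) for u in range(184,246,5)))
P=V[200:230,192:232].reshape(-1,3)
print('table',np.nanmean(V[200:240,250:280,2]))
E
```

```text
120  936/ 277/-858  935/ 218/-852  935/ 160/-850  935/ 103/-850  941/  46/-867  870/ -22/-643  699/ -82/-107  873/-126/-650  918/-184/-791  600/-168/207  592/-192/233
123  916/ 274/-841  919/ 217/-848  926/ 163/-871  923/ 103/-858  928/  46/-873  867/ -21/-679  702/ -81/-146  860/-126/-652  nan/ nan/nan  592/-167/211  584/-192/237
126  898/ 271/-831  646/  81/  5  646/  49/  4  648/  16/ -1  647/ -17/  4  648/ -50/  2  nan/ nan/nan  648/-116/  2  648/-149/  3  589/-168/197  577/-192/238
129  884/ 271/-834  588/  54/173  588/  27/172  587/  -2/175  588/ -30/174  588/ -58/174  589/ -86/171  588/-114/174  588/-142/175  589/-170/173  569/-191/242
132  870/ 271/-836  580/  54/175  581/  26/173  581/  -2/172  580/ -30/176  581/ -58/173  581/ -86/175  582/-114/171  582/-142/173  581/-170/176  563/-192/238
135  865/ 277/-869  574/  54/171  573/  26/173  574/  -2/173  574/ -30/171  574/ -58/172  573/ -86/176  574/-114/174  575/-142/172  575/-170/173  559/-193/228
138  571/  85/154  566/  54/174  566/  26/173  567/  -2/171  567/ -30/171  568/ -58/170  567/ -86/173  567/-114/173  567/-142/175  
[... 5230 characters left out ...]
1/ 48  553/  73/ 40  549/  21/ 13  537/  18/ 12  525/  15/ 11  513/  19/ 14  501/  12/ 11  490/  -7/  1  478/  -9/  1
246  622/  31/ -1  605/  55/ 12  589/  70/ 21  577/  74/ 23  565/  75/ 25  553/  77/ 26  545/  51/ 13  533/  51/ 13  521/  48/ 12  509/  47/ 12  500/  24/  0  488/  21/ -1  475/  24/  1
252  616/  64/  1  597/  92/ 16  587/  83/ 12  576/  83/ 12  564/  83/ 13  552/  82/ 13  541/  81/ 13  529/  79/ 12  516/  88/ 17  506/  78/ 12  497/  58/  2  485/  53/  0  473/  57/  2
258  609/  93/  1  597/  97/  3  585/  99/  5  574/  94/  3  562/  97/  5  550/  96/  5  539/  95/  5  528/  93/  4  516/  97/  7  504/  98/  8  494/  81/ -1  482/  86/  2  471/  80/ -1
table 2.7089674005063227
```

View pics/stz.png

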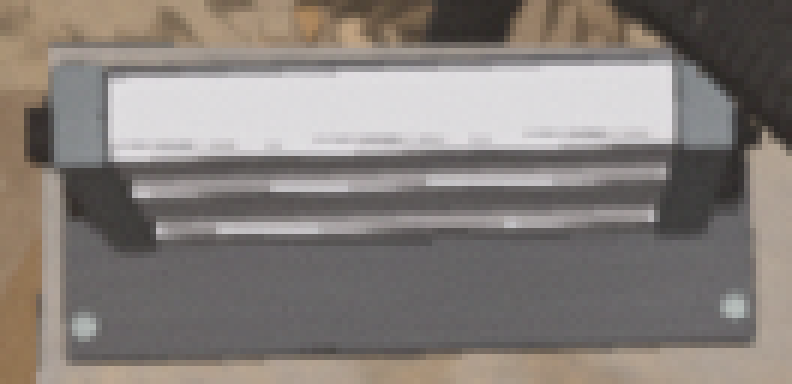

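View pics/sts.png

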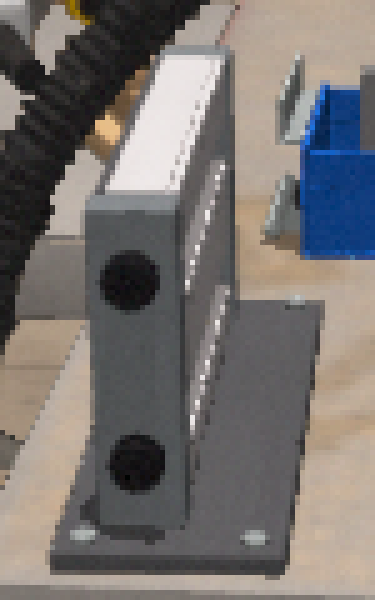

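```bash
python3 - <<'E'
from h import *
c=load('top0'); W=cloud(c); s=load('side0'); V=cloud(s)
T=np.linalg.inv(c['world_to_cam'])
def cast(c,u,v,z):
    T=np.linalg.inv(c['world_to_cam']);d=T[:3,:3]@np.array([(u-c['cx'])/f(c),(v-c['cy'])/f(c),1]); return T[:3,3]+d*(z-T[2,3])/d[2]
# edges: board top front edge, back edge; foot front edge via gradient on V channel
hsv=cv2.cvtColor(c['image'],cv2.COLOR_BGR2HSV)[...,2].astype(float)
def edge(img,u,v0,v1,thr):  # first crossing along column
    col=img[v0:v1,u]
    for i in range(len(col)-1):
        if (col[i]-thr)*(col[i+1]-thr)<0: return v0+i+(col[i]-thr)/(col[i]-col[i+1])
for nm,v0,v1,thr,z in (('topfront',137,150,170,172),('topback',124,134,170,172),('footfront',172,182,135,12)):
    P=[]
    for u in range(196,280,3):
        e=edge(hsv,u,v0,v1,thr)
        if e: P.append(cast(c,u,e,z))
    P=np.array(P); k=np.polyfit(P[:,1],P[:,0],1)
    for _ in range(3):
        r=P[:,0]-np.polyval(k,P[:,1]); P=P[abs(r)<2*r.std()+.3]; k=np.polyfit(P[:,1],P[:,0],1)
    print(nm,'x at y=-56:',np.polyval(k,-56),'slope deg',np.degrees(np.arctan(k[0])),len(P))
# ends of white top, on rows 134..138
for v in (131,133,135,137):
    row=hsv[v]; 
    a=edge(hsv.T,v,184,196,180); b=edge(hsv.T,v,276,292,180); print(v,a,b,a and cast(c,a,v,172)[:2],b and cast(c,b,v,172)[:2])
# face plane from both clouds
for n,Q in (('top',W[140:160,185:290]),('side',V[160:240,205:230])):
    Q=Q.reshape(-1,3); Q=Q[(Q[:,0]>545)&(Q[:,0]<562)&(Q[:,1]<45)&(Q[:,1]>-155)]
    m=((Q[:,2]>141)&(Q[:,2]<168))|((Q[:,2]>70)&(Q[:,2]<108))|((Q[:,2]>18)&(Q[:,2]<34))
    Q=Q[m]; k=np.polyfit(Q[:,1],Q[:,0],1)
    for _ in range(4):
        r=Q[:,0]-np.polyval(k,Q[:,1]); Q=Q[abs(r)<2*r.std()]; k=np.polyfit(Q[:,1],Q[:,0],1)
    print(n,np.polyval(k,-56),np.degrees(np.arctan(k[0])),len(Q),r.std())
# side: board top z
Q=V[158:186,188:216].reshape(-1,3);Q=Q[(abs(Q[:,2]-172)<6)&(Q[:,0]>550)];print('top z side',np.median(Q[:,2]))
E
```

```text
topfront x at y=-56: 555.6825324449545 slope deg -2.0265830778709937 28
topback x at y=-56: 588.5283299141333 slope deg -1.9958079042885428 25
footfront x at y=-56: 503.2058093369129 slope deg -1.8786239898815837 28
131 189.96153846153845 283.4938271604938 [583.37312397  54.49898599] [ 584.46944263 -164.29621807]
133 189.752688172043 283.49397590361446 [578.55043748  54.86122087] [ 579.63558405 -164.26630748]
135 189.7263157894737 283.65625 [573.73671008  54.79781873] [ 574.81043938 -164.6161612 ]
137 189.76530612244898 283.65625 [568.93052987  54.58233678] [ 569.99025244 -164.585718  ]
top 554.70837038109 -1.9840674413706378 544 0.36676291079576306
side 553.1779985401441 -1.92960543027905 237 0.1796925598848436
top z side 172.46162578927863
```

```bash
cat >> h.py <<'E'
def Rt(lean,yaw,sgn=1):
    L=np.radians(lean); x=np.array([np.sin(L),0,-np.cos(L)]); y=np.array([0,sgn,0.]); z=np.cross(x,y)
    return R.from_euler('z',yaw,degrees=True)*R.from_matrix(np.c_[x,y,z])
def plan(wps,sgn=1,start=None,vmax=45,wmax=7.5,rnd=True):
    """wps: (x,y,z,lean,yaw) TCP poses; prints rows in tool axes (m, rad), rounded; tracks rounded pose"""
    if start is None:
        s=ctrl.get_state(); p=np.array(s['tool_pos']); q=R.from_rotvec(s['tool_rot'])
    else: p,q=np.array(start[:3],float),Rt(*start[3:],sgn)
    for w in wps:
        tp=np.array(w[:3],float); tq=Rt(w[3],w[4],sgn); 
        n=int(max(1,np.ceil(np.linalg.norm(tp-p)/vmax),np.ceil(np.degrees((q.inv()*tq).magnitude())/wmax)))
        print('-> ',w,n)
        for i in range(n):
            k=n-i
            dq=R.from_rotvec((q.inv()*tq).as_rotvec()/k); d=q.inv().apply((tp-p)/k)/1000
            d=d.round(4); r=dq.as_rotvec().round(3)
            print('[%g,%g,%g,%g,%g,%g]'%(*d,*r))
            p=p+q.apply(d*1000); q=q*R.from_rotvec(r)
def pose():
    s=ctrl.get_state(); q=R.from_rotvec(s['tool_rot']); M=q.as_matrix(); x=M[:,0]
    print('t',round(s['time'],2),'p',np.round(s['tool_pos'],1),'lean',round(np.degrees(np.arctan2(np.hypot(x[0],x[1]),-x[2])),2),'xdir',x.round(3),'ydir',M[:,1].round(3),'F',np.round(s['contact_force'],1),'M',np.round(s['wrist_torque'],2),'w',round(s['gripper_width'],1),'J',np.round(s['joint_pos'],2))
E
python3 - <<'E'
from h import *
pose()
w=[(300,560,330,10,0),(430,380,330,30,0),(500,150,330,45,0),(500,-60,330,52,-.4)]
for s in (1,-1): print('sgn',s); plan(w if s==1 else w[:1],s)
E
```

```text
t 0.1 p [190.2 647.2 230.5] lean 0.09 xdir [-0.    -0.001 -1.   ] ydir [ 0.282  0.959 -0.001] F [0.1 0.2 0.6] M [ 0.01 -0.01  0.03] w 85.0 J [-1.37  0.58  0.02  1.44 -0.01  1.13 -0.06]
sgn 1
->  (300, 560, 330, 10, 0) 4
[-0.0248,-0.0132,0.0325,-0.071,-0.043,0.007]
[-0.0236,-0.0154,0.0325,-0.071,-0.043,0.006]
[-0.0222,-0.0175,0.0323,-0.071,-0.044,0.007]
[-0.021,-0.0197,0.032,-0.072,-0.043,0.006]
->  (430, 380, 330, 30, 0) 5
[0.0045,-0.036,0.0256,0,-0.07,0]
[0.0063,-0.036,0.0252,0,-0.07,0]
[0.008,-0.036,0.0247,0,-0.07,0]
[0.0098,-0.036,0.0241,0,-0.07,0]
[0.0114,-0.036,0.0234,0,-0.07,0]
->  (500, 150, 330, 45, 0) 6
[0.0059,-0.0383,0.0101,0,-0.044,0]
[0.0063,-0.0383,0.0098,0,-0.043,0]
[0.0067,-0.0383,0.0096,0,-0.044,0]
[0.0071,-0.0384,0.0092,0,-0.043,0]
[0.0075,-0.0383,0.0089,0,-0.044,0]
[0.0079,-0.0384,0.0086,0,-0.043,0]
->  (500, -60, 330, 52, -0.4) 5
[0,-0.042,-0,0.001,-0.024,-0.001]
[0.0001,-0.042,0,0.001,-0.025,-0.001]
[0.0001,-0.042,0.0001,0.001,-0.024,-0.001]
[0.0001,-0.042,0.0001,0.001,-0.025,-0.001]
[0.0002,-0.042,0.0002,0.001,-0.024,-0.001]
sgn -1
->  (300, 560, 330, 10, 0) 22

[... 221 characters left out ...]
0.0019,0.006,0.129,0.002,0.011]
[-0.0046,0.0027,0.0057,0.129,0.002,0.011]
[-0.0046,0.0034,0.0053,0.13,0.002,0.012]
[-0.0045,0.0041,0.0049,0.129,0.002,0.011]
[-0.0045,0.0048,0.0043,0.13,0.002,0.012]
[-0.0044,0.0054,0.0036,0.129,0.002,0.012]
[-0.0044,0.0058,0.0029,0.13,0.002,0.011]
[-0.0043,0.0062,0.0021,0.129,0.002,0.012]
[-0.0042,0.0064,0.0012,0.13,0.002,0.012]
[-0.0042,0.0066,0.0004,0.129,0.002,0.011]
[-0.0041,0.0066,-0.0005,0.13,0.002,0.012]
[-0.004,0.0066,-0.0014,0.129,0.002,0.012]
[-0.0039,0.0064,-0.0022,0.13,0.001,0.011]
[-0.0038,0.0061,-0.003,0.129,0.002,0.012]
[-0.0038,0.0057,-0.0038,0.13,0.001,0.011]
[-0.0037,0.0052,-0.0045,0.129,0.002,0.012]
[-0.0036,0.0047,-0.0051,0.13,0.001,0.011]
```

>>> arm_command(moves=[[0, -0.025, -0.013, 0.0325, -0.071, -0.043, 0.007], [0, -0.024, -0.015, 0.0325, -0.071, -0.043, 0.007], [0, -0.022, -0.018, 0.032, -0.071, -0.044, 0.006], [0, -0.021, -0.02, 0.032, -0.072, -0.043, 0.006], [0, 0.0045, -0.036, 0.0255, 0, -0.07, 0], [0, 0.006, -0.036, 0.025, 0, -0.07, 0], [0, 0.008, -0.036, 0.025, 0, -0.07, 0], [0, 0.01, -0.036, 0.024, 0, -0.07, 0]])

```text
time: 0.9
tool_pos: [404.4, 414.4, 331.0]
tool_rot: [0.001, 1.114, 0.001]
contact_force: [0.8, -0.4, 0.1]
gripper_width: 85.5
```

>>> arm_command(moves=[[0, 0.0115, -0.036, 0.0235, 0, -0.07, 0], [0, 0.006, -0.038, 0.01, 0, -0.044, 0], [0, 0.0065, -0.038, 0.01, 0, -0.043, 0], [0, 0.0065, -0.038, 0.0095, 0, -0.044, 0], [0, 0.007, -0.038, 0.009, 0, -0.043, 0], [0, 0.0075, -0.038, 0.009, 0, -0.044, 0], [0, 0.008, -0.038, 0.0085, 0, -0.043, 0], [0, 0, -0.042, 0, 0, -0.024, 0]])

```text
time: 1.7
tool_pos: [499.7, 109.0, 330.0]
tool_rot: [0.0, 0.761, 0.001]
contact_force: [2.1, -0.5, 0.7]
gripper_width: 85.2
```

```bash
python3 - <<'E'
from h import *
pose()
E
```

```text
t 1.7 p [499.7 109.  330. ] lean 46.42 xdir [ 0.724  0.001 -0.689] ydir [-0.001  1.     0.001] F [ 2.1 -0.5  0.7] M [-0.01  0.64 -0.04] w 85.2 J [-1.05 -0.06  0.42  2.4   1.4   0.46 -0.26]
```

```bash
python3 - <<'E'
from h import *
shot('side','s1');shot('top','t1')
E
```

```text
(no output)
```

View pics/s1.png

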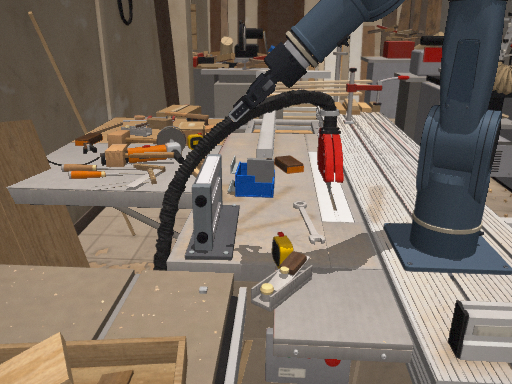

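View pics/t1.png

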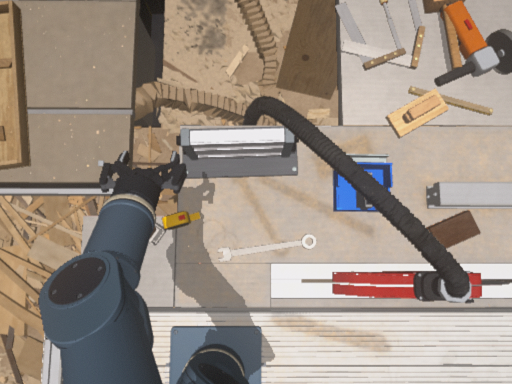

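Side view: the arm has its elbow out to +y and the gripper is at (260,95), above the stand. The way to the bin goes on the robot's side of the hose.

```bash
python3 - <<'E'
from h import *
plan([(560,0,330,50,-.4),(525,-110,265,52,-.4),(440,-260,165,52,-.4)],vmax=40)
E
```

```text
->  (560, 0, 330, 50, -0.4) 4
[0.0111,-0.0258,0.011,-0,-0.016,0]
[0.0113,-0.0258,0.0108,-0,-0.016,0]
[0.0114,-0.0258,0.0106,-0,-0.016,0]
[0.0116,-0.0258,0.0105,-0,-0.017,0]
->  (525, -110, 265, 52, -0.4) 4
[0.0039,-0.0275,-0.0179,-0,-0.009,0]
[0.0037,-0.0276,-0.018,-0,-0.009,0]
[0.0036,-0.0275,-0.018,-0,-0.008,0]
[0.0035,-0.0276,-0.0181,-0,-0.009,0]
->  (440, -260, 165, 52, -0.4) 5
[-0.0009,-0.0301,-0.0261,-0,0,0]
[-0.0009,-0.0301,-0.0261,-0,0,0]
[-0.0009,-0.0301,-0.0261,-0,0,0]
[-0.001,-0.0301,-0.0261,-0,0,0]
[-0.0009,-0.0302,-0.0261,-0,0,0]
```

>>> arm_command(moves=[[0, 0.011, -0.026, 0.011, 0, -0.016, 0], [0, 0.011, -0.026, 0.011, 0, -0.016, 0], [0, 0.0115, -0.026, 0.0105, 0, -0.016, 0], [0, 0.0115, -0.026, 0.0105, 0, -0.017, 0], [0, 0.004, -0.0275, -0.018, 0, -0.009, 0], [0, 0.004, -0.0275, -0.018, 0, -0.009, 0], [0, 0.0035, -0.0275, -0.018, 0, -0.008, 0], [0, 0.0035, -0.0275, -0.018, 0, -0.009, 0]])

```text
time: 2.6
tool_pos: [549.8, -15.8, 318.9]
tool_rot: [-0.013, 0.677, -0.015]
contact_force: [0.5, -0.3, -0.5]
gripper_width: 85.1
```

```bash
python3 - <<'E'
from h import *
pose()
E
```

```text
t 2.6 p [549.8 -15.8 318.9] lean 51.23 xdir [ 0.779 -0.018 -0.626] ydir [ 0.01   1.    -0.017] F [ 0.5 -0.3 -0.5] M [-0.01  0.75 -0.02] w 85.1 J [-0.4   0.04  0.28  2.45  2.69  0.25 -1.21]
```

```bash
cat > kin.py <<'E'
import numpy as np
from scipy.spatial.transform import Rotation as R
from scipy.optimize import least_squares
SG=None
def fk(J,prm,sg):
    h,a,b,c,az,oe=prm[:6]
    z=lambda t:R.from_euler('z',t); y=lambda t:R.from_euler('y',t)
    q=z(az+sg[0]*J[0])*y(J[1])*z(sg[2]*J[2]); 
    p=np.array([0,0,h]); e=p+q.apply([oe,0,a])
    q2=q*y(J[3]); 
    w=e+q2.apply([-oe,0,b])
    q3=q2*z(sg[4]*J[4])*y(J[5]); q4=q3*z(sg[6]*J[6]); t=w+q4.apply([0,0,c])
    return e,w,t,q4   # tool x = local z
E
python3 - <<'E'
from kin import *; import itertools
S=[([-1.36877867,0.57651855,0.024809,1.43792203,-0.01499028,1.12896738,-0.05652673],[190.16,647.19,230.45],[.22303667,1.55929024,-.22559424]),
([-1.05,-.06,.42,2.4,1.4,.46,-.26],[499.7,109,330],[0,.761,.001]),
([-.4,.04,.28,2.45,2.69,.25,-1.21],[549.8,-15.8,318.9],[-.013,.677,-.015])]
best=[]
for sg in itertools.product((1,-1),repeat=7):
    if sg[1]<0 or sg[3]<0 or sg[5]<0: continue
    def r(p):
        o=[]
        for J,t,rv in S:
            e,w,tt,q=fk(J,p,sg); M=R.from_rotvec(rv).as_matrix()
            o+=list((tt-t)/100); o+=list(3*(q.apply([0,0,1])-M[:,0])) 
        return o
    for az in (0,3.14):
        s=least_squares(r,[340,450,450,290,az,0]); best.append((s.cost,sg,s.x.round(2)))
best.sort(key=lambda b:b[0])
for b in best[:6]: print(b)
b=best[0]
for J,t,rv in S:
    e,w,tt,q=fk(J,b[2],b[1]); print(e.round(),w.round(),tt.round(),t); M=R.from_rotvec(rv).as_matrix(); print(q.as_matrix().T@M)
E
```

```text
(np.float64(0.024819268523783702), (-1, 1, -1, 1, -1, 1, 1), array([ 3.4107e+02,  5.8596e+02,  4.2500e+02,  4.0897e+02, -6.0000e-02,
       -2.2460e+01]))
(np.float64(0.024819268523785423), (-1, 1, -1, 1, -1, 1, -1), array([ 3.4107e+02,  5.8596e+02,  4.2500e+02,  4.0897e+02, -6.0000e-02,
       -2.2460e+01]))
(np.float64(2.3336913161993884), (-1, 1, 1, 1, -1, 1, -1), array([ 8.7164e+02,  9.3792e+02,  7.5684e+02,  9.6574e+02, -3.3000e-01,
       -4.2121e+02]))
(np.float64(2.333691316199475), (-1, 1, 1, 1, -1, 1, 1), array([ 8.7164e+02,  9.3792e+02,  7.5684e+02,  9.6574e+02, -3.3000e-01,
       -4.2121e+02]))
(np.float64(2.888976239999653), (1, 1, 1, 1, 1, 1, 1), array([ 2.21535e+03, -7.10860e+02,  1.77560e+02,  1.22059e+03,
       -3.10000e-01, -3.37600e+02]))
(np.float64(2.888976240009186), (1, 1, 1, 1, 1, 1, -1), array([ 2.21535e+03, -7.10860e+02,  1.77560e+02,  1.22059e+03,
       -3.10000e-01, -3.37600e+02]))
[ 77. 290. 845.] [184. 649. 642.] [184. 648. 233.] [190.16, 647.19, 230.45]
[[ 3.64726049e-06 -9.98592991e-01  5.30286582e-02]
 [-9.78001519e-05 -5.30286583e-02 -9.98592986e-01]
 [ 9.99999995e-01 -1.54408208e-06 -9.78559555e-05]]
[-38. -41. 925.] [200. 121. 612.] [495. 106. 329.] [499.7, 109, 330]
[[-0.03210063 -0.88810111  0.45852587]
 [-0.01945428 -0.4581202  -0.88867734]
 [ 0.99929529 -0.0374474  -0.00257142]]
[ -0.   6. 927.] [240.  17. 576.] [555. -11. 317.] [549.8, -15.8, 318.9]
[[ 0.04401528  0.72386705  0.68853406]
 [-0.02703943 -0.68808633  0.72512487]
 [ 0.99866487 -0.05053414 -0.01071336]]
```

```bash
cat > kin.py <<'E'
import numpy as np, json
from scipy.spatial.transform import Rotation as R
from scipy.optimize import least_squares
SG=(-1,1,-1,1,-1,1,-1)
def fk(J,prm):
    h,a,b,c,az,o1,o2,ow,d4,d6=prm
    z=lambda t:R.from_euler('z',t); y=lambda t:R.from_euler('y',t)
    q=z(az-J[0])*y(J[1])*z(-J[2]); e=np.array([0,0,h])+q.apply([o1,0,a])
    q2=q*y(J[3]+d4); w=e+q2.apply([o2,0,b])
    q3=q2*z(-J[4])*y(J[5]+d6); q4=q3*z(-J[6]+np.pi/2); t=w+q3.apply([ow,0,c])
    return e,w,t,q4*R.from_matrix([[0,1,0],[0,0,1],[1,0,0]])  # placeholder axes
def res(prm,S):
    o=[]
    for J,t,rv in S:
        e,w,tt,q=fk(J,prm); M=R.from_rotvec(rv).as_matrix(); A=q.as_matrix()
        o+=list((tt-t)/10)+list(30*(A[:,0]-M[:,0]))
    return o
E
python3 - <<'E'
from kin import *; from h import ctrl
s=ctrl.get_state()
S=[([-1.36877867,0.57651855,0.024809,1.43792203,-0.01499028,1.12896738,-0.05652673],[190.16,647.19,230.45],[.22303667,1.55929024,-.22559424]),
([-1.05,-.06,.42,2.4,1.4,.46,-.26],[499.7,109,330],[0,.761,.001]),
(list(s['joint_pos']),list(s['tool_pos']),list(s['tool_rot']))]
json.dump(S,open('S.json','w'))
x=least_squares(res,[341,450,425,350,-.06,0,0,0,0,0],args=(S,))
print(x.cost,x.x.round(3))
for J,t,rv in S:
    e,w,tt,q=fk(J,x.x); print(e.round(),w.round(),tt.round(1),np.round(t,1)); print((q.inv()*R.from_rotvec(rv)).as_rotvec().round(3))
E
```

```text
1.4619170751954518 [ 4.90611e+02  5.29500e+02  4.83548e+02  4.10796e+02 -6.10000e-02
 -8.53300e+00  1.01605e+02  9.38700e+00 -4.00000e-03 -1.80000e-02]
[ 73. 272. 939.] [187. 649. 641.] [187.1 648.1 230.6] [190.2 647.2 230.4]
[ 1.509  0.016 -0.017]
[ -25.  -31. 1019.] [203. 126. 609.] [500.4 109.3 326.5] [499.7 109.  330. ]
[ 1.524 -0.018  0.013]
[  10.    6. 1020.] [228.  16. 577.] [549.2 -12.3 322.3] [549.8 -15.8 318.9]
[ 1.531 -0.043  0.021]
```

```bash
cat > rec.py <<'E'
from h import *; import json
s=ctrl.get_state(); S=json.load(open('S.json')); S.append([list(s['joint_pos']),list(s['tool_pos']),list(s['tool_rot'])]); json.dump(S,open('S.json','w')); pose()
E
python3 - <<'E'
from h import *
plan([(580,-60,330,35,0),(540,-130,320,35,0)],vmax=25,wmax=5)
E
```

```text
->  (580, -60, 330, 35, 0) 4
[0.0044,-0.011,0.0068,0.001,0.071,0.005]
[0.0038,-0.011,0.0071,0.001,0.071,0.005]
[0.0032,-0.0111,0.0074,0.001,0.07,0.005]
[0.0027,-0.011,0.0076,0.002,0.071,0.004]
->  (540, -130, 320, 35, 0) 4
[-0.0037,-0.0175,-0.0096,-0,-0,0]
[-0.0037,-0.0175,-0.0096,-0,-0,0]
[-0.0037,-0.0175,-0.0097,-0,-0,0]
[-0.0037,-0.0176,-0.0096,-0,-0,0]
```

>>> arm_command(moves=[[0, 0.0045, -0.011, 0.007, 0, 0.071, 0.005], [0, 0.004, -0.011, 0.007, 0, 0.071, 0.005], [0, 0.003, -0.011, 0.0075, 0, 0.07, 0.005], [0, 0.0025, -0.011, 0.0075, 0, 0.071, 0.005], [0, 0, 0, 0, 0, 0, 0]])

```text
time: 3.1
tool_pos: [557.3, -44.3, 314.7]
tool_rot: [-0.043, 0.74, -0.066]
contact_force: [-0.8, 0.3, 0.1]
gripper_width: 85.6
```

```bash
python3 rec.py
```

```text
t 3.1 p [557.3 -44.3 314.7] lean 47.75 xdir [ 0.736 -0.075 -0.672] ydir [ 0.045  0.997 -0.062] F [-0.8  0.3  0.1] M [ 0.08  0.76 -0.07] w 85.6 J [ 0.22  0.06 -0.34  2.37  2.11  0.21 -0.6 ]
```

>>> arm_command(moves=[[0, -0.0035, -0.0175, -0.0095, 0, 0, 0], [0, -0.0035, -0.0175, -0.0095, 0, 0, 0], [0, -0.0035, -0.0175, -0.0095, 0, 0, 0], [0, -0.004, -0.0175, -0.0095, 0, 0, 0], [0, 0, 0, 0, 0, 0, 0]])

```text
time: 3.6
tool_pos: [528.1, -94.8, 302.7]
tool_rot: [-0.044, 0.743, -0.066]
contact_force: [-0.4, -0.1, -0.3]
gripper_width: 85.5
```

```bash
python3 rec.py; python3 - <<'E'
from kin import *
S=json.load(open('S.json'))
for x0 in ([341,450,425,350,-.06,0,0,0,0,0],[341,550,425,400,-.06,0,0,0,0,0]):
    x=least_squares(res,x0,args=(S,))
    print(x.cost,x.x.round(3))
for J,t,rv in S:
    e,w,tt,q=fk(J,x.x); print(e.round(),w.round(),tt.round(1),np.round(t,1),(q.inv()*R.from_rotvec(rv)).as_rotvec().round(3))
E
```

```text
t 3.6 p [528.1 -94.8 302.7] lean 47.6 xdir [ 0.735 -0.075 -0.674] ydir [ 0.044  0.997 -0.063] F [-0.4 -0.1 -0.3] M [0.03 0.77 0.01] w 85.5 J [ 0.77  0.07 -0.73  2.41  2.7   0.17 -1.06]
4.432338874581253 [ 4.81114e+02  5.24413e+02  4.84718e+02  3.93087e+02 -6.60000e-02
 -4.99700e+00  1.05973e+02  1.70010e+01 -1.10000e-02 -2.60000e-02]
4.432338874578076 [ 4.81114e+02  5.24413e+02  4.84718e+02  3.93087e+02 -6.60000e-02
 -4.99700e+00  1.05973e+02  1.70010e+01 -1.10000e-02 -2.60000e-02]
[ 74. 272. 923.] [191. 650. 624.] [190.2 646.9 230.7] [190.2 647.2 230.4] [ 1.505  0.028 -0.03 ]
[ -22.  -29. 1004.] [207. 128. 593.] [494.1 106.7 324.6] [499.7 109.  330. ] [ 1.518 -0.009  0.011]
[  13.    6. 1005.] [232.  15. 560.] [543.5 -15.1 321.9] [549.8 -15.8 318.9] [ 1.528 -0.043  0.021]
[  27.  -10. 1005.] [269.  12. 572.] [561.  -41.8 314.2] [557.3 -44.3 314.7] [ 1.524 -0.026  0.015]
[  20.  -27. 1005.] [246. -31. 563.] [538.6 -84.  305.4] [528.1 -94.8 302.7] [ 1.525 -0.041  0.016]
```

```bash
python3 - <<'E'
from kin import *
S=json.load(open('S.json')); S=[S[0]]+S[2:]
x0=[481,524,484,393,-.06,0,0,0,0,0]
x=least_squares(res,x0,args=(S,))
print(x.cost,x.x.round(3))
for J,t,rv in S:
    e,w,tt,q=fk(J,x.x); print(e.round(),w.round(),tt.round(1),np.round(t,1),(q.inv()*R.from_rotvec(rv)).as_rotvec().round(3))
# elaborate: per-link full offsets
def fk2(J,p):
    h,az=p[0],p[1]; d=p[2:9]; o1,o2,o3=p[9:12],p[12:15],p[15:18]
    z=lambda t:R.from_euler('z',t); y=lambda t:R.from_euler('y',t); J=np.array(J)+d
    q=z(az-J[0])*y(J[1])*z(-J[2]); e=np.array([0,0,h])+q.apply(o1)
    q2=q*y(J[3]); w=e+q2.apply(o2)*1
    q3=q2*z(-J[4])*y(J[5]); t=w+q3.apply(o3)
    q4=q3*z(-J[6]+np.pi/2)
    return t,q4*R.from_matrix([[0,1,0],[0,0,1],[1,0,0]])
E
python3 - <<'E'
import json
for s in json.load(open('S.json')): print([round(v,4) for v in s[0]],[round(v,1) for v in s[1]],[round(v,4) for v in s[2]])
E
```

```text
2.998223064497967 [ 2.45749e+02  7.02698e+02  4.08673e+02  4.88159e+02 -6.10000e-02
 -1.08360e+02  3.87300e+00  5.97000e-01 -9.00000e-03 -2.10000e-02]
[ 73. 283. 894.] [179. 636. 718.] [182.8 649.  230.3] [190.2 647.2 230.4] [ 1.51   0.022 -0.024]
[-84.   2. 952.] [166.  15. 629.] [542.9 -13.6 319.5] [549.8 -15.8 318.9] [ 1.531 -0.04   0.021]
[-66. -19. 953.] [202.   3. 645.] [558.6 -47.1 315.7] [557.3 -44.3 314.7] [ 1.528 -0.026  0.016]
[-75. -25. 952.] [181. -38. 634.] [534.3 -91.7 301.2] [528.1 -94.8 302.7] [ 1.529 -0.038  0.017]
[-1.3688, 0.5765, 0.0248, 1.4379, -0.015, 1.129, -0.0565] [190.2, 647.2, 230.4] [0.223, 1.5593, -0.2256]
[-1.05, -0.06, 0.42, 2.4, 1.4, 0.46, -0.26] [499.7, 109, 330] [0, 0.761, 0.001]
[-0.4042, 0.0365, 0.2786, 2.4457, 2.686, 0.2517, -1.2075] [549.8, -15.8, 318.9] [-0.0132, 0.6769, -0.0151]
[0.2178, 0.0629, -0.3373, 2.3653, 2.1084, 0.2063, -0.5968] [557.3, -44.3, 314.7] [-0.043, 0.7403, -0.0659]
[0.7731, 0.0701, -0.7284, 2.4136, 2.7028, 0.1724, -1.0555] [528.1, -94.8, 302.7] [-0.0438, 0.7428, -0.0657]
```

```bash
python3 - <<'E'
from kin import *; import itertools
S=json.load(open('S.json'))
def rot(J,d,sg):
    J=np.array(J)*sg+d
    return R.from_euler('ZYZYZYZ',J) if False else R.from_euler('Z',J[0])*R.from_euler('Y',J[1])*R.from_euler('Z',J[2])*R.from_euler('Y',J[3])*R.from_euler('Z',J[4])*R.from_euler('Y',J[5])*R.from_euler('Z',J[6])
A=R.from_matrix([[0,1,0],[0,0,1],[1,0,0]])
out=[]
for sg in itertools.product((1,-1),repeat=4):
    s7=np.array([sg[0],1,sg[1],1,sg[2],1,sg[3]])
    for d7 in (0,1.57,-1.57,3.14):
        def r(d):
            o=[]
            for i,(J,t,rv) in enumerate(S):
                w=.15 if i==1 else 1
                o+=list(w*((rot(J,d,s7)*A).inv()*R.from_rotvec(rv)).as_rotvec())
            return np.r_[o,0.05*(d[1:6])]
        x=least_squares(r,[-.06,0,0,0,0,0,d7]); out.append((x.cost,s7,x.x.round(4),np.abs(x.fun[:15]).max()))
out.sort(key=lambda b:b[0])
for o in out[:3]: print(o)
E
```

```text
(np.float64(4.813175470721504e-07), array([-1,  1, -1,  1, -1,  1, -1]), array([-2.0000e-04,  2.0000e-04,  2.0000e-04, -1.0000e-04, -1.0000e-04,
        0.0000e+00,  3.1416e+00]), np.float64(0.000867428432574078))
(np.float64(4.813175470722266e-07), array([-1,  1, -1,  1, -1,  1, -1]), array([-2.0000e-04,  2.0000e-04,  2.0000e-04, -1.0000e-04, -1.0000e-04,
        0.0000e+00,  3.1416e+00]), np.float64(0.0008674284373088023))
(np.float64(4.813175470737549e-07), array([-1,  1, -1,  1, -1,  1, -1]), array([-2.0000e-04,  2.0000e-04,  2.0000e-04, -1.0000e-04, -1.0000e-04,
        0.0000e+00,  3.1416e+00]), np.float64(0.0008674283644186564))
```

```bash
cat > kin.py <<'E'
import numpy as np, json
from scipy.spatial.transform import Rotation as R
from scipy.optimize import least_squares
A0=R.from_matrix([[0,1,0],[0,0,1],[1,0,0]])
sg=np.array([-1,1,-1,1,-1,1,-1]); LO=np.array([-2.76,-.34,-1.52,.19,-1.09,.17,-2.82]); HI=np.array([2.76,2.15,1.57,2.46,4.23,1.99,2.82])
def frames(J):
    J=np.array(J)*sg; J[6]+=np.pi; q=R.identity(); F=[]
    for i in range(7): q=q*R.from_euler('ZY'[i%2],J[i]); F.append(q)
    return F
def rows(J):
    F=[f.as_matrix() for f in frames(J)]
    # h | frame2 y(lateral) ; frame3 xyz ; frame4 xyz ; frame6 xyz
    return np.c_[[[0],[0],[1]],F[0][:,1:2],F[2],F[3],F[5]]
def fit():
    S=json.load(open('S.json')); M=[];b=[]
    pr=np.array([340,0, 0,0,450, 0,0,430, 0,0,390.]); wt=np.array([.01,.02,.02,.02,.005,.02,.02,.005,.02,.02,.005])
    for i,(J,t,_) in enumerate(S):
        w=.1 if i==1 else 1; M.append(w*rows(J)); b.append(w*np.array(t))
    M.append(np.diag(wt)); b.append(wt*pr); M=np.vstack(M); b=np.concatenate(b)
    return np.linalg.lstsq(M,b,rcond=None)[0]
def pts(J,o):
    F=[f.as_matrix() for f in frames(J)]; s=np.array([0,0,o[0]])+F[0][:,1]*o[1]; e=s+F[2]@o[2:5]; w=e+F[3]@o[5:8]; t=w+F[5]@o[8:11]
    return s,e,w,t,frames(J)[6]*A0
E
python3 - <<'E'
from kin import *
o=fit(); print(o.round(1))
for J,t,rv in json.load(open('S.json')):
    print([v.round() for v in pts(J,o)[1:3]],(pts(J,o)[3]-t).round(1))
E
```

```text
[ 2.718e+02 -1.500e+01  1.100e+00 -1.580e+01  5.847e+02  2.300e+00
 -1.580e+01  3.931e+02  2.000e-01 -3.000e-01  3.606e+02]
[array([ 94., 307., 762.]), array([190., 648., 591.])] [ 0. -0.  0.]
[array([  6., -50., 855.]), array([237., 108., 578.])] [-2.1  0.9 -0.7]
[array([ 29., -21., 856.]), array([269., -10., 545.])] [-0.  -0.1  0. ]
[array([ 36., -38., 855.]), array([292., -17., 557.])] [ 0.   0.  -0.1]
[array([ 19., -55., 854.]), array([263., -68., 546.])] [0.  0.1 0. ]
```

```bash
cat >> kin.py <<'E'
def ik(pos,lean,yaw,J0,o,m=.04,reg=.02):
    L=np.radians(lean); x=np.array([np.sin(L),0,-np.cos(L)]); y=np.array([0,1.,0]); T=R.from_euler('z',yaw,degrees=True)*R.from_matrix(np.c_[x,y,np.cross(x,y)])
    def r(J):
        s,e,w,t,q=pts(J,o); return np.r_[(t-pos)/20,10*(q.inv()*T).as_rotvec(),reg*(J-J0)]
    z=least_squares(r,np.clip(J0,LO+m+1e-3,HI-m-1e-3),bounds=(LO+m,HI-m)); s,e,w,t,q=pts(z.x,o)
    return z.x,np.linalg.norm(t-pos),np.degrees((q.inv()*T).magnitude()),e,w
E
python3 - <<'E'
from kin import *
o=fit(); rng=np.random.default_rng(0)
for lean in (35,45,52,58):
    seen=[]
    for k in range(60):
        J0=LO+rng.random(7)*(HI-LO)
        J,ep,er,e,w=ik(np.array([473,-379,80]),lean,-.4,J0,o)
        if ep<1.5 and er<.5: seen.append((J,e,w))
    print(lean,len(seen))
    for J,e,w in sorted(seen,key=lambda s:s[0][4])[::max(1,len(seen)//6)]: print(J.round(2),'e',e.round(),'w',w.round())
E
```

```text
35 22
[ 1.67  1.11 -1.48  2.18  1.61  0.72  0.92] e [ -69. -527.  516.] w [ 266. -377.  375.]
[ 1.67  1.11 -1.48  2.18  1.61  0.72  0.92] e [ -69. -527.  516.] w [ 266. -377.  375.]
[ 1.63  0.99 -1.32  2.18  1.61  0.53  0.88] e [ -50. -497.  577.] w [ 266. -377.  375.]
[ 1.61  0.94 -1.25  2.18  1.62  0.45  0.86] e [ -37. -481.  603.] w [ 266. -377.  375.]
[ 1.5   0.8  -0.99  2.18  1.72  0.21  0.72] e [   9. -430.  669.] w [ 266. -377.  375.]
[ 1.49  0.8  -0.99  2.18  1.73  0.21  0.72] e [  10. -429.  670.] w [ 266. -377.  375.]
[ 1.49  0.8  -0.99  2.18  1.73  0.21  0.72] e [  10. -429.  670.] w [ 266. -377.  375.]
[ 1.49  0.8  -0.99  2.18  1.73  0.21  0.72] e [  10. -429.  670.] w [ 266. -377.  375.]
45 33
[ 1.75  1.21 -1.48  2.26  1.91  0.62  0.75] e [-116. -540.  465.] w [ 218. -377.  335.]
[ 1.75  1.21 -1.48  2.26  1.91  0.62  0.75] e [-116. -540.  465.] w [ 218. -377.  335.]
[ 1.74  1.15 -1.41  2.26  1.97  0.54  0.67] e [-106. -529.  498.] w [ 218. -377.  335.]
[ 1.68  1.02 -1.23  2.27  2.19  0.37  0.42] e [ -76. -500.  566.] w [ 218. -377.  335.]
[ 1.65  0.97 -1.15  2.27  2.35  
[... 775 characters left out ...]
.77  0.12  2.34  4.19  0.96 -1.66] e [ 223. -341.  692.] w [ 189. -377.  302.]
58 28
[ 1.85  1.39 -1.48  2.34  2.3   0.58  0.59] e [-174. -552.  360.] w [ 167. -377.  271.]
[ 1.85  1.39 -1.48  2.34  2.3   0.58  0.59] e [-174. -552.  360.] w [ 167. -377.  271.]
[ 1.85  1.39 -1.48  2.34  2.3   0.58  0.59] e [-174. -552.  360.] w [ 167. -377.  271.]
[ 1.84  1.34 -1.42  2.34  2.4   0.52  0.48] e [-166. -548.  390.] w [ 167. -377.  271.]
[ 1.64  1.01 -0.93  2.34  3.53  0.47 -0.75] e [ -56. -500.  570.] w [ 167. -377.  271.]
[ 0.9   0.86  0.22  2.37  4.19  1.19 -1.59] e [ 252. -364.  655.] w [ 167. -377.  271.]
[ 0.9   0.86  0.22  2.37  4.19  1.19 -1.59] e [ 252. -364.  655.] w [ 167. -377.  271.]
```

```bash
python3 - <<'E'
from kin import *
o=fit(); S=json.load(open('S.json')); J=np.array(S[-1][0])
P=[(528,-95,303,52,-4),(520,-120,290,56,-2),(500,-160,260,56,-.4),(460,-230,200,56,-.4),(440,-280,165,54,-.4),(415,-379,133,52,-.4),(440,-379,110,52,-.4),(473,-379,80,52,-.4)]
for p in P:
    J,ep,er,e,w=ik(np.array(p[:3]),p[3],p[4],J,o,m=.01); print(p,J.round(2),round(ep,1),round(er,1),'e',e.round(),'w',w.round())
E
```

```text
(528, -95, 303, 52, -4) [ 1.4   0.26 -1.51  2.45  2.26  0.39 -0.63] 1.8 0.9 e [  13. -167.  833.] w [249. -77. 531.]
(520, -120, 290, 56, -2) [ 1.5   0.35 -1.51  2.45  2.43  0.35 -0.63] 8.8 4.5 e [   1. -216.  816.] w [ 243. -122.  519.]
(500, -160, 260, 56, -0.4) [ 1.6   0.51 -1.51  2.45  2.43  0.31 -0.44] 11.7 6.0 e [ -23. -297.  776.] w [ 228. -183.  495.]
(460, -230, 200, 56, -0.4) [ 1.75  0.81 -1.51  2.45  2.27  0.33  0.05] 14.2 7.3 e [ -92. -425.  663.] w [ 187. -273.  431.]
(440, -280, 165, 54, -0.4) [ 1.82  0.97 -1.51  2.45  2.2   0.41  0.28] 8.5 4.3 e [-137. -473.  587.] w [ 161. -308.  391.]
(415, -379, 133, 52, -0.4) [ 1.92  1.02 -1.35  2.35  2.27  0.28  0.42] 0.0 0.0 e [-188. -470.  566.] w [ 131. -377.  355.]
(440, -379, 110, 52, -0.4) [ 1.85  1.09 -1.35  2.34  2.3   0.37  0.41] 0.0 0.0 e [-162. -501.  527.] w [ 156. -377.  332.]
(473, -379, 80, 52, -0.4) [ 1.77  1.18 -1.33  2.31  2.35  0.46  0.4 ] 0.0 0.0 e [-126. -532.  480.] w [ 189. -377.  302.]
```

```bash
python3 - <<'E'
from kin import *
o=fit(); S=json.load(open('S.json'))
P=[(528,-95,303,47.6,-5.8),(540,-120,330,42,-3),(480,-170,330,37,-1),(430,-220,280,37,-.4),(410,-270,220,38,-.4),(400,-300,170,42,-.4),(405,-340,140,48,-.4),(415,-379,133,52,-.4),(440,-379,110,52,-.4),(473,-379,80,52,-.4)]
for reg in (.02,.2):
  J=np.array(S[-1][0])
  for p in P:
    J,ep,er,e,w=ik(np.array(p[:3]),p[3],p[4],J,o,m=.01,reg=reg); print(p,J.round(2),round(ep,1),round(er,1),'e',e.round(),'w',w.round())
# backward from target
print('back'); J=np.array([1.42,.83,-.64,2.32,3.84,.5,-1.21])
for p in P[::-1]:
    J,ep,er,e,w=ik(np.array(p[:3]),p[3],p[4],J,o,m=.01,reg=.05); print(p,J.round(2),round(ep,1),round(er,1),'e',e.round(),'w',w.round())
E
```

```text
(528, -95, 303, 47.6, -5.8) [ 0.95  0.09 -0.92  2.41  2.58  0.18 -1.01] 0.0 0.0 e [ 17. -65. 853.] w [263. -68. 546.]
(540, -120, 330, 42, -3) [ 1.53  0.21 -1.51  2.22  0.84  0.23  0.86] 0.0 0.0 e [  -9. -135.  841.] w [ 299. -107.  598.]
(480, -170, 330, 37, -1) [ 1.87  0.09 -1.51  2.2  -0.39  0.35  2.27] 0.0 0.0 e [-34. -59. 853.] w [ 263. -166.  618.]
(430, -220, 280, 37, -0.4) [ 1.89  0.23 -1.44  2.3  -0.31  0.24  2.36] 0.0 0.0 e [ -61. -136.  838.] w [ 213. -218.  568.]
(410, -270, 220, 38, -0.4) [ 1.84  0.5  -1.43  2.36  0.99  0.18  1.22] 0.0 0.0 e [ -95. -279.  777.] w [ 188. -268.  504.]
(400, -300, 170, 42, -0.4) [ 1.87  0.8  -1.51  2.43  1.77  0.37  0.59] 0.0 0.0 e [-141. -406.  669.] w [ 159. -298.  438.]
(405, -340, 140, 48, -0.4) [ 1.92  1.03 -1.51  2.42  1.98  0.45  0.59] 0.0 0.0 e [-186. -473.  561.] w [ 137. -338.  381.]
(415, -379, 133, 52, -0.4) [ 1.95  1.1  -1.46  2.35  2.03  0.38  0.67] 0.0 0.0 e [-208. -486.  522.] w [ 131. -377.  355.]
(440, -379, 110, 52, -0.4) [ 1.88  1.18 -1.46  2.34  2.1   0.47  0.63] 0.0 0.0 e [-182. -516.  479.] w [ 156. -377.  332.]
(473,
[... 1855 characters left out ...]
) [ 1.62  0.5  -0.94  2.43  3.94  0.18 -1.55] 0.0 0.0 e [ -37. -289.  779.] w [ 159. -299.  438.]
(410, -270, 220, 38, -0.4) [ 1.54  0.31 -0.92  2.44  4.22  0.18 -2.  ] 5.6 3.9 e [ -18. -190.  825.] w [ 175. -249.  487.]
(430, -220, 280, 37, -0.4) [ 1.65  0.16 -1.15  2.45  4.22  0.18 -2.17] 12.5 8.2 e [ -29. -107.  847.] w [ 186. -190.  527.]
(480, -170, 330, 37, -1) [ 0.06 -0.02  0.29  2.44  4.22  0.18 -2.4 ] 14.9 11.1 e [-19. -29. 856.] w [ 219. -132.  560.]
(540, -120, 330, 42, -3) [-0.73  0.04  0.99  2.38  4.22  0.18 -2.53] 7.6 5.7 e [ 26. -10. 856.] w [ 275. -101.  566.]
(528, -95, 303, 47.6, -5.8) [-1.1   0.13  1.35  2.45  3.99  0.26 -2.4 ] 0.2 0.1 e [ 44.  44. 854.] w [264. -69. 547.]
```

```bash
python3 - <<'E'
from h import *
plan([(540,-110,335,43,-3),(500,-150,340,37,-1)],vmax=12,wmax=3)
E
```

```text
->  (540, -110, 335, 43, -3) 4
[-0.003,-0.0042,0.0079,0.013,0.02,0.01]
[-0.0032,-0.004,0.0079,0.013,0.02,0.01]
[-0.0033,-0.0039,0.0079,0.012,0.019,0.009]
[-0.0036,-0.0038,0.0078,0.013,0.02,0.01]
->  (500, -150, 340, 37, -1) 5
[-0.0059,-0.0084,-0.0049,-0.005,0.021,0.004]
[-0.0058,-0.0084,-0.005,-0.006,0.021,0.005]
[-0.0058,-0.0083,-0.0052,-0.005,0.021,0.004]
[-0.0057,-0.0082,-0.0053,-0.006,0.021,0.005]
[-0.0055,-0.0082,-0.0055,-0.005,0.02,0.004]
```

>>> arm_command(moves=[[0, -0.003, -0.004, 0.008, 0.013, 0.02, 0.01], [0, -0.003, -0.004, 0.008, 0.013, 0.02, 0.01], [0, -0.0035, -0.004, 0.008, 0.012, 0.019, 0.009], [0, -0.0035, -0.004, 0.008, 0.013, 0.02, 0.01], [0, 0, 0, 0, 0, 0, 0], [0, 0, 0, 0, 0, 0, 0]])

```text
time: 4.2
tool_pos: [537.5, -104.0, 310.5]
tool_rot: [-0.033, 0.774, -0.074]
contact_force: [-0.4, 0.7, 0.2]
gripper_width: 85.2
```

```bash
python3 rec.py
```

```text
t 4.2 p [ 537.5 -104.   310.5] lean 45.78 xdir [ 0.712 -0.078 -0.697] ydir [ 0.054  0.997 -0.056] F [-0.4  0.7  0.2] M [ 0.05  0.74 -0.02] w 85.2 J [ 1.25  0.14 -1.25  2.34  1.86  0.18 -0.2 ]
```

```bash
python3 - <<'E'
from h import *
plan([(535,-120,335,40,-2)],vmax=4,wmax=1)
E
```

```text
->  (535, -120, 335, 40, -2) 8
[-0.0022,-0.0022,0.002,0.003,0.012,0.007]
[-0.0022,-0.0022,0.0019,0.003,0.012,0.007]
[-0.0023,-0.0021,0.0019,0.003,0.012,0.007]
[-0.0023,-0.0021,0.0019,0.003,0.013,0.007]
[-0.0024,-0.0021,0.0019,0.003,0.012,0.007]
[-0.0024,-0.0021,0.0019,0.003,0.013,0.007]
[-0.0024,-0.002,0.0018,0.003,0.012,0.006]
[-0.0024,-0.002,0.0018,0.003,0.013,0.007]
```

>>> arm_command(moves=[[0, -0.0022, -0.0022, 0.002, 0.003, 0.012, 0.007], [0, -0.0022, -0.0022, 0.002, 0.003, 0.012, 0.007], [0, -0.0023, -0.0022, 0.002, 0.003, 0.012, 0.007], [0, -0.0023, -0.0021, 0.002, 0.003, 0.013, 0.007], [0, -0.0024, -0.0021, 0.002, 0.003, 0.012, 0.007], [0, -0.0024, -0.0021, 0.002, 0.003, 0.013, 0.007], [0, -0.0024, -0.002, 0.002, 0.003, 0.012, 0.007], [0, -0.0024, -0.002, 0.002, 0.003, 0.013, 0.007]])

```text
time: 5.0
tool_pos: [535.2, -120.7, 334.9]
tool_rot: [0.014, 0.875, -0.033]
contact_force: [0.2, -1.2, -0.7]
gripper_width: 85.6
```

```bash
python3 rec.py; python3 - <<'E'
from h import *
plan([(480,-170,335,37,-1)],vmax=10,wmax=2)
E
```

```text
t 5.0 p [ 535.2 -120.7  334.9] lean 39.87 xdir [ 0.641 -0.024 -0.768] ydir [ 0.035  0.999 -0.002] F [ 0.2 -1.2 -0.7] M [0.07 0.7  0.  ] w 85.6 J [ 1.55  0.19 -1.51  2.19  0.53  0.28  1.19]
->  (480, -170, 335, 37, -1) 8
[-0.0043,-0.0064,-0.0051,-0.002,0.006,0.002]
[-0.0043,-0.0064,-0.0052,-0.001,0.006,0.001]
[-0.0042,-0.0064,-0.0052,-0.002,0.006,0.002]
[-0.0042,-0.0063,-0.0052,-0.001,0.006,0.001]
[-0.0042,-0.0063,-0.0053,-0.002,0.007,0.002]
[-0.0042,-0.0063,-0.0053,-0.001,0.006,0.001]
[-0.0041,-0.0063,-0.0054,-0.002,0.007,0.002]
[-0.0042,-0.0063,-0.0054,-0.001,0.006,0.001]
```

```bash
python3 - <<'E'
from kin import *
o=fit(); print(o.round(1)); S=json.load(open('S.json'))
def sim(P):
  J=np.array(S[-1][0]); p0=np.array((535.2,-120.7,334.9,39.9,-2)); mx=0
  for p in P:
    p=np.array(p,float); n=12
    for i in range(n):
        a=p0+(p-p0)*(i+1)/n; J2,ep,er,e,w=ik(a[:3],a[3],a[4],J,o,m=.0,reg=.05); mx=max(mx,abs(J2-J).max()*1.0); J=J2
    p0=p; print(p,J.round(2),round(ep,1),round(er,1),'e',e.round(),'w',w.round(),'maxstep',round(mx,2)); mx=0
print('A');sim([(480,-170,335,37,-1),(430,-220,280,37,-.4),(410,-270,220,38,-.4),(400,-300,170,42,-.4),(415,-379,133,52,-.4)])
print('B');sim([(500,-170,270,45,-1),(440,-230,210,45,-.4),(410,-300,170,45,-.4),(415,-379,133,52,-.4)])
print('C');sim([(500,-170,270,40,10),(440,-230,210,40,15),(410,-300,170,45,10),(415,-379,133,52,-.4)])
E
```

```text
[ 2.670e+02 -1.500e+01 -2.000e-01 -1.570e+01  5.874e+02  2.000e-01
 -1.570e+01  3.915e+02 -0.000e+00 -4.000e-01  3.615e+02]
A
[ 480. -170.  335.   37.   -1.] [ 1.9   0.07 -1.52  2.19 -0.44  0.38  2.31] 0.0 0.0 e [-33. -48. 852.] w [ 263. -166.  624.] maxstep 0.12
[ 4.3e+02 -2.2e+02  2.8e+02  3.7e+01 -4.0e-01] [ 1.88  0.22 -1.42  2.3  -0.34  0.25  2.39] 0.0 0.0 e [ -60. -133.  837.] w [ 213. -218.  569.] maxstep 0.01
[ 4.1e+02 -2.7e+02  2.2e+02  3.8e+01 -4.0e-01] [ 1.68  0.34 -1.1   2.33 -0.6   0.17  2.82] 2.5 1.8 e [ -44. -208.  815.] w [ 194. -277.  513.] maxstep 0.19
[ 400.  -300.   170.    42.    -0.4] [ 1.71  0.53 -1.06  2.3  -0.44  0.17  2.82] 9.9 7.2 e [ -64. -300.  768.] w [ 180. -338.  464.] maxstep 0.02
[ 4.15e+02 -3.79e+02  1.33e+02  5.20e+01 -4.00e-01] [ 1.86  0.87 -1.15  2.17 -0.14  0.17  2.82] 12.1 9.9 e [-151. -434.  634.] w [ 145. -443.  378.] maxstep 0.03
B
[ 500. -170.  270.   45.   -1.] [ 1.6   0.4  -1.52  2.4   1.92  0.25 -0.02] 0.0 0.0 e [ -23. -244.  801.] w [ 244. -166.  525.] maxstep 0.21
[ 4.4e+02 -2.3e+02  2.1e+02  4.5e+01 -4.0e-01] [ 1.74  0.62 -1.52  2.46  
[... 285 characters left out ...]
e-01] [ 1.93  1.05 -1.4   2.35  2.16  0.33  0.52] 0.0 0.0 e [-196. -478.  548.] w [ 130. -377.  355.] maxstep 0.02
C
[ 500. -170.  270.   40.   10.] [ 1.62  0.44 -1.49  2.27  0.7   0.22  1.4 ] 0.0 0.0 e [ -30. -264.  791.] w [ 271. -210.  547.] maxstep 0.02
[ 440. -230.  210.   40.   15.] [ 1.77  0.65 -1.48  2.32  0.83  0.25  1.59] 0.0 0.0 e [ -89. -359.  724.] w [ 215. -290.  487.] maxstep 0.02
[ 410. -300.  170.   45.   10.] [ 1.87  0.8  -1.39  2.35  1.29  0.17  1.29] 0.0 0.0 e [-146. -408.  665.] w [ 158. -344.  426.] maxstep 0.07
[ 4.15e+02 -3.79e+02  1.33e+02  5.20e+01 -4.00e-01] [ 1.95  1.14 -1.52  2.35  1.96  0.45  0.73] 0.0 0.0 e [-215. -496.  498.] w [ 130. -377.  355.] maxstep 0.12
```

```bash
python3 - <<'E'
from h import *
plan([(500,-170,270,40,10),(440,-230,210,40,15)],vmax=14,wmax=3)
E
```

```text
->  (500, -170, 270, 40, 10) 7
[0.0041,-0.0072,-0.0096,-0.023,-0,0.019]
[0.0039,-0.007,-0.0098,-0.023,-0,0.019]
[0.0038,-0.0069,-0.01,-0.023,-0.001,0.02]
[0.0036,-0.0067,-0.0101,-0.023,-0,0.019]
[0.0035,-0.0066,-0.0103,-0.022,-0.001,0.02]
[0.0034,-0.0064,-0.0104,-0.023,-0,0.019]
[0.0033,-0.0063,-0.0105,-0.022,-0.001,0.02]
->  (440, -230, 210, 40, 15) 8
[0.0002,-0.0061,-0.0115,-0.008,0,0.007]
[0.0001,-0.006,-0.0115,-0.008,0,0.007]
[0.0001,-0.0059,-0.0116,-0.009,0,0.007]
[0,-0.0058,-0.0116,-0.008,0,0.007]
[-0,-0.0057,-0.0117,-0.009,0,0.007]
[-0.0001,-0.0056,-0.0117,-0.008,0,0.007]
[-0.0001,-0.0055,-0.0118,-0.009,0,0.007]
[-0.0001,-0.0054,-0.0118,-0.008,0,0.007]
```

>>> arm_command(moves=[[0, 0.004, -0.007, -0.0095, -0.023, 0, 0.019], [0, 0.004, -0.007, -0.01, -0.023, 0, 0.019], [0, 0.004, -0.007, -0.01, -0.023, 0, 0.02], [0, 0.0035, -0.007, -0.01, -0.023, 0, 0.019], [0, 0.0035, -0.0065, -0.0105, -0.022, 0, 0.02], [0, 0.0035, -0.0065, -0.0105, -0.023, 0, 0.019], [0, 0.0035, -0.0065, -0.0105, -0.022, 0, 0.02]])

```text
time: 5.7
tool_pos: [500.1, -170.1, 268.1]
tool_rot: [-0.077, 0.874, 0.165]
contact_force: [-0.7, -0.7, 0.9]
gripper_width: 85.4
```

```bash
python3 rec.py
```

```text
t 5.7 p [ 500.1 -170.1  268.1] lean 39.78 xdir [ 0.63   0.113 -0.769] ydir [-0.176  0.984  0.001] F [-0.7 -0.7  0.9] M [-0.1   0.68 -0.  ] w 85.4 J [ 1.62  0.45 -1.48  2.26  0.72  0.23  1.39]
```

>>> arm_command(moves=[[0, 0, -0.006, -0.0115, -0.008, 0, 0.007], [0, 0, -0.006, -0.0115, -0.008, 0, 0.007], [0, 0, -0.006, -0.0115, -0.009, 0, 0.007], [0, 0, -0.006, -0.0115, -0.008, 0, 0.007], [0, 0, -0.0055, -0.0115, -0.009, 0, 0.007], [0, 0, -0.0055, -0.012, -0.008, 0, 0.007], [0, 0, -0.0055, -0.012, -0.009, 0, 0.007], [0, 0, -0.0055, -0.012, -0.008, 0, 0.007]])

```text
time: 6.5
tool_pos: [439.2, -231.3, 209.4]
tool_rot: [-0.112, 0.868, 0.246]
contact_force: [-0.4, -0.2, 0.2]
gripper_width: 84.9
```

```bash
python3 rec.py; python3 - <<'E'
from h import *
shot('side','s2')
shot('top','t2')
plan([(410,-300,170,45,10),(412,-379,135,52,-.4)],vmax=10,wmax=2)
E
```

```text
t 6.5 p [ 439.2 -231.3  209.4] lean 40.0 xdir [ 0.62   0.168 -0.766] ydir [-0.259  0.966  0.002] F [-0.4 -0.2  0.2] M [-0.19  0.56 -0.01] w 84.9 J [ 1.77  0.66 -1.48  2.32  0.83  0.26  1.58]
->  (410, -300, 170, 45, 10) 9
[0,-0.0065,-0.0066,0.007,-0.01,-0.007]
[0,-0.0066,-0.0065,0.007,-0.01,-0.007]
[0,-0.0066,-0.0065,0.007,-0.01,-0.007]
[-0,-0.0067,-0.0064,0.006,-0.01,-0.007]
[-0,-0.0067,-0.0064,0.007,-0.01,-0.007]
[-0,-0.0068,-0.0064,0.006,-0.01,-0.006]
[-0.0001,-0.0068,-0.0063,0.007,-0.009,-0.007]
[-0.0001,-0.0068,-0.0063,0.006,-0.01,-0.006]
[-0.0001,-0.0069,-0.0062,0.007,-0.009,-0.007]
->  (412, -379, 135, 52, -0.4) 9
[0.0018,-0.0087,-0.0037,0.013,-0.014,-0.015]
[0.0019,-0.0087,-0.0036,0.013,-0.013,-0.015]
[0.002,-0.0087,-0.0035,0.013,-0.014,-0.015]
[0.0021,-0.0087,-0.0034,0.014,-0.013,-0.015]
[0.0022,-0.0087,-0.0033,0.013,-0.014,-0.015]
[0.0022,-0.0088,-0.0032,0.014,-0.013,-0.015]
[0.0024,-0.0088,-0.0032,0.013,-0.014,-0.015]
[0.0024,-0.0088,-0.0031,0.014,-0.013,-0.015]
[0.0025,-0.0087,-0.0029,0.013,-0.014,-0.016]
```

View pics/s2.png

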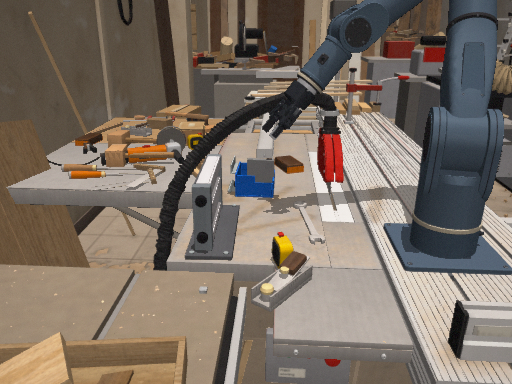

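View pics/t2.png

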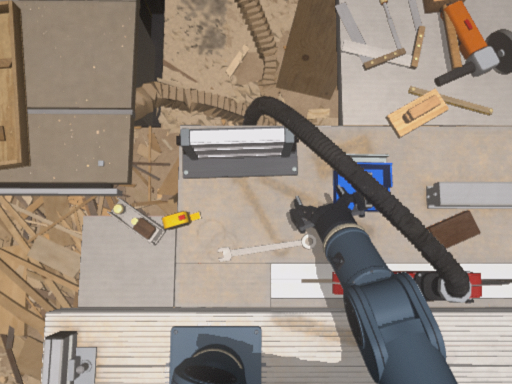

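Side view: the gripper is at (285,115), in front of the hose. Top view: the wrist is at (345,240), with the forearm coming from the lower right and clear of the hose. I'll go on.

>>> arm_command(moves=[[0, 0, -0.0065, -0.0065, 0.007, -0.01, -0.007], [0, 0, -0.0065, -0.0065, 0.007, -0.01, -0.007], [0, 0, -0.0065, -0.0065, 0.007, -0.01, -0.007], [0, 0, -0.0065, -0.0065, 0.006, -0.01, -0.007], [0, 0, -0.0065, -0.0065, 0.007, -0.01, -0.007], [0, 0, -0.007, -0.0065, 0.006, -0.01, -0.006], [0, 0, -0.007, -0.006, 0.007, -0.009, -0.007], [0, 0, -0.014, -0.0125, 0.013, -0.019, -0.013]])

```text
time: 7.4
tool_pos: [412.3, -299.0, 172.0]
tool_rot: [-0.073, 0.781, 0.166]
contact_force: [-0.5, -0.2, -0.4]
gripper_width: 85.3
```

```bash
python3 rec.py; python3 - <<'E'
from h import *
plan([(412,-379,135,52,-.4)],vmax=6,wmax=1)
from kin import *
o=fit(); J=np.array(ctrl.get_state()['joint_pos'])
for p in [(410,-320,160,47,8),(411,-350,147,50,4),(412,-379,135,52,-.4),(412,-379,135,54,-.4)]:
    J,ep,er,e,w=ik(np.array(p[:3]),p[3],p[4],J,o,m=.0,reg=.05);print(J.round(2),ep.round(1),round(er,1),e.round(),w.round())
E
```

```text
t 7.4 p [ 412.3 -299.   172. ] lean 45.12 xdir [ 0.698  0.122 -0.706] ydir [-0.176  0.984 -0.004] F [-0.5 -0.2 -0.4] M [-0.14  0.74 -0.06] w 85.3 J [ 1.87  0.8  -1.4   2.35  1.32  0.18  1.26]
->  (412, -379, 135, 52, -0.4) 15
[0.0011,-0.0052,-0.0024,0.008,-0.008,-0.009]
[0.0011,-0.0052,-0.0024,0.008,-0.008,-0.009]
[0.0011,-0.0053,-0.0024,0.008,-0.008,-0.009]
[0.0012,-0.0053,-0.0023,0.008,-0.008,-0.009]
[0.0012,-0.0053,-0.0023,0.008,-0.008,-0.009]
[0.0012,-0.0053,-0.0023,0.008,-0.008,-0.009]
[0.0012,-0.0053,-0.0022,0.009,-0.008,-0.009]
[0.0013,-0.0053,-0.0022,0.008,-0.008,-0.009]
[0.0013,-0.0053,-0.0022,0.009,-0.008,-0.009]
[0.0013,-0.0053,-0.0021,0.008,-0.008,-0.009]
[0.0014,-0.0053,-0.0021,0.009,-0.008,-0.009]
[0.0014,-0.0053,-0.0021,0.008,-0.008,-0.009]
[0.0014,-0.0053,-0.002,0.009,-0.008,-0.009]
[0.0015,-0.0053,-0.002,0.008,-0.008,-0.009]
[0.0015,-0.0054,-0.002,0.009,-0.007,-0.009]
[ 1.9   0.9  -1.43  2.35  1.56  0.23  1.06] 0.0 0.0 [-169. -438.  621.] [ 148. -357.  406.]
[ 1.94  1.06 -1.51  2.35  1.78  0.37  0.88] 0.0 0.0 [-204. -477.  543.] [ 135. -369.  379.]
[ 1.96  1.13 -1.52  2.36  1.95  0.44  0.73] 0.0 0.0 [-218. -493.  501.] [ 127. -377.  357.]
[ 1.97  1.16 -1.52  2.37  2.03  0.44  0.69] 0.0 0.0 [-227. -496.  485.] [ 120. -377.  347.]
```

>>> arm_command(moves=[[0, 0.001, -0.0052, -0.0024, 0.008, -0.008, -0.009], [0, 0.001, -0.0052, -0.0024, 0.008, -0.008, -0.009], [0, 0.001, -0.0053, -0.0024, 0.008, -0.008, -0.009], [0, 0.001, -0.0053, -0.0023, 0.008, -0.008, -0.009], [0, 0.001, -0.0053, -0.0023, 0.008, -0.008, -0.009], [0, 0.001, -0.0053, -0.0023, 0.008, -0.008, -0.009], [0, 0.001, -0.0053, -0.0022, 0.009, -0.008, -0.009], [0, 0.001, -0.0053, -0.0022, 0.008, -0.008, -0.009]])

```text
time: 8.2
tool_pos: [410.5, -342.0, 152.4]
tool_rot: [-0.032, 0.719, 0.074]
contact_force: [0.2, 0.5, -0.9]
gripper_width: 85.1
```

>>> arm_command(moves=[[0, 0.001, -0.0053, -0.0022, 0.009, -0.008, -0.009], [0, 0.001, -0.0053, -0.0021, 0.008, -0.008, -0.009], [0, 0.001, -0.0053, -0.0021, 0.009, -0.008, -0.009], [0, 0.001, -0.0053, -0.0021, 0.008, -0.008, -0.009], [0, 0.001, -0.0053, -0.002, 0.009, -0.008, -0.009], [0, 0.001, -0.0053, -0.002, 0.008, -0.008, -0.009], [0, 0.001, -0.0053, -0.002, 0.009, -0.007, -0.009]])

```text
time: 8.9
tool_pos: [408.2, -379.5, 136.9]
tool_rot: [0.005, 0.664, -0.008]
contact_force: [0.4, 0.5, 0.1]
gripper_width: 85.2
```

```bash
python3 rec.py; python3 - <<'E'
from h import *
shot('side','s3')
im=cv2.imread('pics/s3.png'); cv2.imwrite('pics/s3z.png',cv2.resize(im[20:220,180:420],None,fx=3,fy=3,interpolation=cv2.INTER_CUBIC))
shot('top','t3')
im=cv2.imread('pics/t3.png'); cv2.imwrite('pics/t3z.png',cv2.resize(im[140:384,290:512],None,fx=2.4,fy=2.4,interpolation=cv2.INTER_CUBIC))
E
```

```text
t 8.9 p [ 408.2 -379.5  136.9] lean 51.93 xdir [ 0.787 -0.006 -0.617] ydir [0.009 1.    0.002] F [0.4 0.5 0.1] M [0.03 0.84 0.  ] w 85.2 J [ 1.96  1.09 -1.48  2.36  1.99  0.39  0.69]
```

View pics/s3z.png

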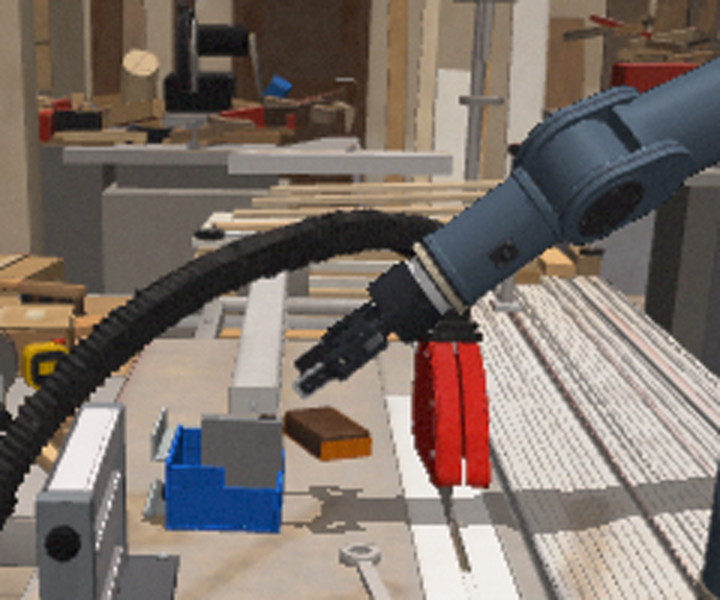

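View pics/t3z.png

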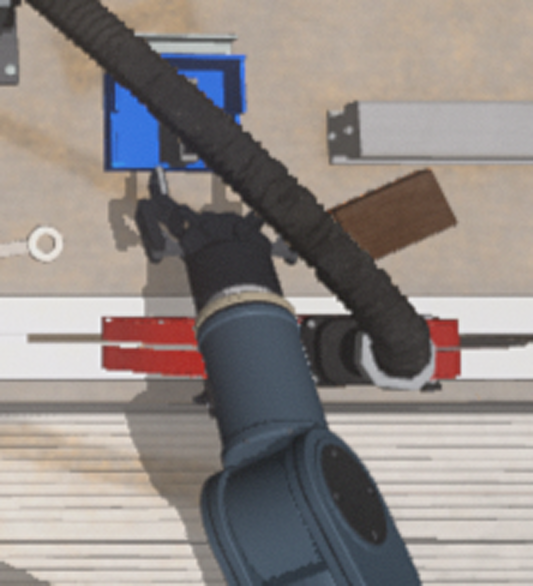

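Side view zoom: the gripper, at (340,350) in the crop, points at the rib (240,450) from under the hose and is clear of the saw and hose. I'll advance along the tool axis.

>>> arm_command(moves=[[0, 0.01, 0, -0.001, 0, 0, 0], [0, 0.012, 0, 0, 0, 0, 0], [0, 0.012, 0, -0.001, 0, 0, 0], [0, 0.012, 0, 0, 0, 0, 0], [0, 0.01, 0, -0.001, 0, 0, 0]])

```text
time: 9.5
tool_pos: [451.6, -379.0, 99.7]
tool_rot: [0.004, 0.665, -0.006]
contact_force: [0.3, 0.5, 0.2]
gripper_width: 85.8
```

```bash
python3 rec.py; python3 - <<'E'
from h import *
shot('side','s4')
im=cv2.imread('pics/s4.png'); cv2.imwrite('pics/s4z.png',cv2.resize(im[90:220,210:370],None,fx=4.5,fy=4.5,interpolation=cv2.INTER_CUBIC))
plan([(474,-378.8,80,52,-.4)],vmax=10)
E
```

```text
t 9.5 p [ 451.6 -379.    99.7] lean 51.9 xdir [ 0.787 -0.004 -0.617] ydir [0.007 1.    0.002] F [0.3 0.5 0.2] M [-0.02  0.83 -0.06] w 85.8 J [ 1.85  1.22 -1.48  2.33  2.1   0.53  0.62]
->  (474, -378.8, 80, 52, -0.4) 3
[0.0096,0.0001,-0.0004,-0.001,-0.001,-0.001]
[0.0096,0.0001,-0.0005,-0.001,-0.001,-0]
[0.0096,0,-0.0004,-0,-0,-0.001]
```

View pics/s4z.png

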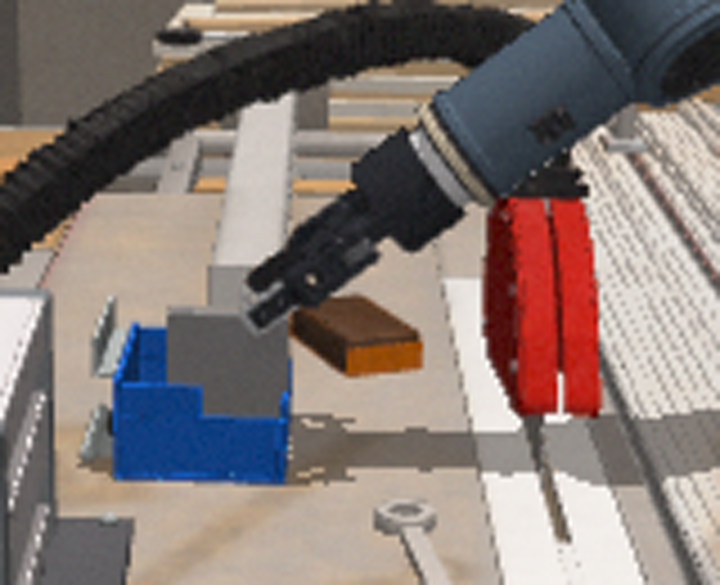

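>>> arm_command(moves=[[0, 0.0095, 0, 0, 0, 0, 0], [0, 0.0095, 0, -0.0005, 0, 0, 0], [0, 0.0095, 0, -0.0005, 0, 0, 0], [0, 0, 0, 0, 0, 0, 0], [0.4, 0, 0, 0, 0, 0, 0], [0.6, 0, 0, 0, 0, 0, 0], [0.8, 0, 0, 0, 0, 0, 0], [0.9, 0, 0, 0, 0, 0, 0]], squeeze=70)

```text
time: 10.35
tool_pos: [472.1, -379.7, 82.1]
tool_rot: [0.004, 0.665, -0.007]
contact_force: [-0.1, 0.5, 0.6]
gripper_width: 28.3
```

>>> arm_command(moves=[[1, 0, 0, 0, 0, 0, 0], [1, 0, 0, 0, 0, 0, 0], [1, 0, 0, 0, 0, 0, 0], [1, 0, 0, 0, 0, 0, 0]], squeeze=70)

```text
time: 10.75
tool_pos: [472.3, -379.5, 82.1]
tool_rot: [0.004, 0.665, -0.007]
contact_force: [-4.6, -1.0, 3.3]
gripper_width: 19.0
```

```bash
python3 rec.py; python3 - <<'E'
from h import *
shot('side','s5')
im=cv2.imread('pics/s5.png'); cv2.imwrite('pics/s5z.png',cv2.resize(im[90:220,210:370],None,fx=4.5,fy=4.5,interpolation=cv2.INTER_CUBIC))
E
```

```text
t 10.75 p [ 472.3 -379.5   82.1] lean 51.91 xdir [ 0.787 -0.005 -0.617] ydir [0.008 1.    0.001] F [-4.6 -1.   3.3] M [-0.2   0.74 -0.04] w 19.0 J [ 1.8   1.27 -1.47  2.32  2.15  0.58  0.61]
```

View pics/s5z.png

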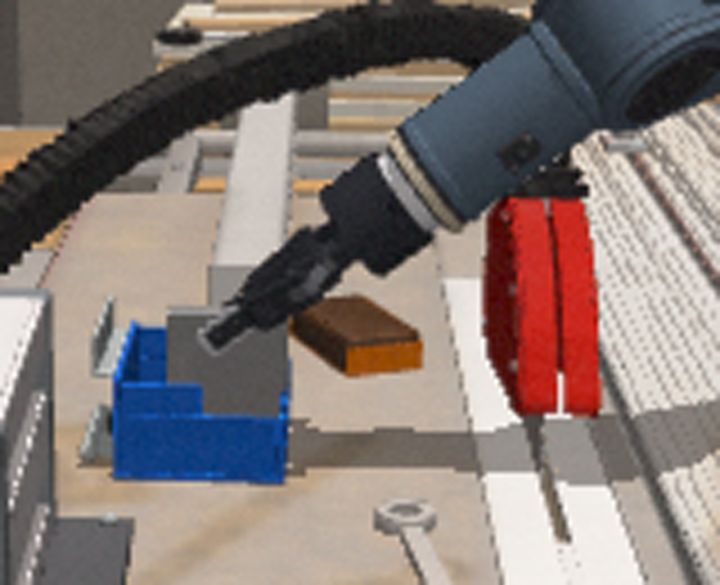

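```bash
python3 - <<'E'
from h import *
c=load('top0'); s=load('side0')
def cast(c,u,v,ax,val):
    T=np.linalg.inv(c['world_to_cam']);d=T[:3,:3]@np.array([(u-c['cx'])/f(c),(v-c['cy'])/f(c),1]); return T[:3,3]+d*(val-T[ax,3])/d[ax]
h=cv2.cvtColor(c['image'],cv2.COLOR_BGR2HSV)
for u in (362,370,378,386):
    print(u,'S',h[150:168,u,1].tolist(),'V',h[150:168,u,2].tolist())
for v in (154.5,155,155.5): print('plate far top edge',v,cast(c,370,v,2,99)[0]-16)
for v in (161.5,162,162.5,163): print('blue wall back top edge',v,cast(c,370,v,2,74)[0])
for u in (340,352):
    print(u,'V',h[202:216,u,2].tolist(),h[202:216,u,1].tolist())
for v in (209,210,211): print('front',v,cast(c,345,v,2,48)[0],cast(c,345,v,2,0)[0])
# side: left wall plane y=-309.5: leftmost/rightmost blue cols on rows 186-192
hs=cv2.cvtColor(s['image'],cv2.COLOR_BGR2HSV)
for v in (180,184,188,192):
    print(v,hs[v,230:242,1].tolist(),hs[v,266:280,1].tolist(), [round(cast(s,u,v,1,-309.5)[0],1) for u in (235,235.5,236,273,273.5,274)])
E
```

```text
362 S [76, 78, 80, 61, 15, 4, 6, 4, 7, 7, 7, 15, 119, 185, 134, 91, 99, 70] V [174, 174, 173, 168, 150, 119, 79, 121, 182, 183, 184, 170, 159, 181, 99, 76, 80, 73]
370 S [57, 61, 68, 52, 7, 5, 0, 6, 7, 5, 5, 9, 92, 180, 155, 101, 106, 106] V [157, 160, 166, 171, 173, 157, 82, 123, 185, 186, 186, 174, 155, 187, 122, 83, 77, 82]
378 S [42, 43, 42, 37, 12, 6, 9, 6, 8, 4, 7, 9, 72, 173, 171, 99, 87, 93] V [172, 174, 172, 171, 167, 165, 85, 125, 186, 185, 188, 178, 171, 193, 146, 88, 76, 77]
386 S [40, 39, 40, 36, 12, 8, 15, 20, 20, 19, 18, 16, 45, 170, 168, 109, 87, 82] V [173, 176, 174, 161, 145, 162, 87, 114, 154, 160, 160, 162, 175, 195, 153, 84, 79, 78]
plate far top edge 154.5 530.047868422809
plate far top edge 155 528.7660352747863
plate far top edge 155.5 527.4846544467363
blue wall back top edge 161.5 533.5617617698011
blue wall back top edge 162 532.2557087974822
blue wall back top edge 162.5 530.9501155560004
blue wall back top edge 163 529.6449818026608
340 V [215, 214, 215, 216, 214, 216, 221, 197, 108, 121, 169, 168, 166, 168] [185, 185, 181, 183, 184, 184, 183, 179, 109, 2
[... 538 characters left out ...]
3, 10, 8, 228, 222, 221, 227, 224, 246, 224] [226, 221, 243, 210, 219, 235, 220, 245, 13, 40, 39, 44, 45, 48] [np.float64(529.5), np.float64(527.9), np.float64(526.3), np.float64(411.2), np.float64(409.7), np.float64(408.1)]
188 [7, 8, 10, 5, 2, 149, 219, 212, 225, 233, 233, 221] [222, 239, 234, 219, 222, 223, 223, 222, 30, 34, 35, 32, 37, 39] [np.float64(529.6), np.float64(528.0), np.float64(526.5), np.float64(411.0), np.float64(409.4), np.float64(407.9)]
192 [46, 83, 76, 79, 75, 140, 235, 226, 226, 228, 224, 219] [228, 224, 208, 220, 217, 224, 218, 131, 42, 47, 49, 53, 59, 59] [np.float64(529.7), np.float64(528.2), np.float64(526.6), np.float64(410.7), np.float64(409.1), np.float64(407.6)]
```

```bash
cat >> kin.py <<'E'
def simpath(p0,P,J,o,n=12,m=.0,reg=.05):
  p0=np.array(p0,float); mx=0
  for p in P:
    p=np.array(p,float)
    for i in range(n):
        a=p0+(p-p0)*(i+1)/n; J2,ep,er,e,w=ik(a[:3],a[3],a[4],J,o,m=m,reg=reg); mx=max(mx,abs(J2-J).max()); J=J2
    p0=p; print(p,J.round(2),round(ep,1),round(er,1),'e',e.round(),'w',w.round(),'step',round(mx,2)); mx=0
  return J
E
cat > bin.py <<'E'
import numpy as np
LIP=np.array([59.2,0,-12.1]); L0=51.9; F0=np.array([554.,-55]); EDGE=114.; PSI=2.0
def tcp(d,h,th,off=LIP,yo=0,L0=L0):
    t=np.radians(th); a=off[0]*np.cos(t)+off[2]*np.sin(t); z=-off[0]*np.sin(t)+off[2]*np.cos(t)
    p=np.radians(PSI); x=np.array([np.cos(p),np.sin(p)]); y=np.array([-x[1],x[0]])
    q=F0-(d+a)*x+yo*y
    return (round(q[0],1),round(q[1],1),round(EDGE+h-z,1),L0-th,PSI)
E
python3 - <<'E'
from kin import *; from bin import *
o=fit(); S=json.load(open('S.json')); J=np.array(S[-1][0])
T=[tcp(60,10,35),tcp(24,2,35),tcp(14.5,12,35),tcp(9.5,5.5,17),tcp(8,3,12)]; print(T)
simpath((472.3,-379.5,82.1,51.9,-.4),[(472,-379,125,52,-.4),(460,-330,140,50,-.4),(450,-220,180,48,0),(440,-130,210,44,1),(440,-55,210,40,2)]+T,J,o)
simpath((472.3,-379.5,82.1,51.9,-.4),[(472,-379,125,52,-.4),(460,-330,140,50,-.4),(460,-250,180,44,0),(460,-150,210,30,1),(440,-75,210,17,2)]+T,J,o)
E
```

```text
[(np.float64(452.5), np.float64(-58.5), np.float64(167.9), 16.9, 2.0), (np.float64(488.5), np.float64(-57.3), np.float64(159.9), 16.9, 2.0), (np.float64(498.0), np.float64(-57.0), np.float64(169.9), 16.9, 2.0), (np.float64(491.5), np.float64(-57.2), np.float64(148.4), 34.9, 2.0), (np.float64(490.6), np.float64(-57.2), np.float64(141.1), 39.9, 2.0)]
[ 4.72e+02 -3.79e+02  1.25e+02  5.20e+01 -4.00e-01] [ 1.82  1.16 -1.5   2.3   2.05  0.51  0.61] 0.0 0.0 e [-148. -526.  484.] w [ 187. -377.  347.] step 0.01
[ 4.6e+02 -3.3e+02  1.4e+02  5.0e+01 -4.0e-01] [ 1.78  1.07 -1.52  2.4   2.11  0.55  0.41] 0.0 0.0 e [-123. -507.  537.] w [ 183. -328.  372.] step 0.02
[ 450. -220.  180.   48.    0.] [ 1.68  0.75 -1.52  2.46  1.99  0.4   0.2 ] 10.1 5.2 e [ -60. -409.  684.] w [ 204. -249.  443.] step 0.05
[ 440. -130.  210.   44.    1.] [ 1.57  0.44 -1.52  2.46  1.62  0.24  0.28] 14.2 7.2 e [ -16. -263.  792.] w [ 229. -160.  505.] step 0.04
[440. -55. 210.  40.   2.] [ 1.34  0.32 -1.52  2.46  1.4   0.32  0.25] 14.1 7.1 e [  29. -197.  820.] w [253. -75. 522.] step 0.03
[452.5 -58.5 167.9  16.9   2.
[... 1333 characters left out ...]
[334. -78. 555.] step 0.05
[452.5 -58.5 167.9  16.9   2. ] [ 1.02  0.48 -1.35  2.3   0.97  0.64  0.59] 0.0 0.0 e [ 133. -251.  781.] w [347. -62. 513.] step 0.02
[488.5 -57.3 159.9  16.9   2. ] [ 0.93  0.53 -1.29  2.23  1.02  0.68  0.57] 0.0 0.0 e [ 170. -262.  765.] w [383. -61. 505.] step 0.01
[498.  -57.  169.9  16.9   2. ] [ 0.94  0.54 -1.3   2.2   0.98  0.71  0.61] 0.0 0.0 e [ 169. -264.  764.] w [393. -60. 515.] step 0.0
[491.5 -57.2 148.4  34.9   2. ] [ 1.04  0.69 -1.52  2.46  1.68  0.78 -0.06] 6.0 3.1 e [ 180. -340.  711.] w [306. -69. 458.] step 0.24
[490.6 -57.2 141.1  39.9   2. ] [ 1.06  0.72 -1.52  2.46  1.72  0.77 -0.06] 14.3 7.4 e [ 181. -354.  700.] w [308. -78. 452.] step 0.0
```

```bash
python3 - <<'E'
from kin import *; from bin import *; import bin
o=fit(); S=json.load(open('S.json')); J=np.array(S[-1][0])
p0=(472.3,-379.5,82.1,51.9,-.4)
# place offset
for X,Y in ((472,-275),(455,-275),(490,-275),(472,-300)):
    g=np.array([X-14.7,Y,82.1+11.5]); L=34
    t2=(g[0]+18.7*np.sin(np.radians(L)),Y,g[2]-18.7*np.cos(np.radians(L)),L,-.4)
    bx=531.5-472.3+X; off=np.array([bx-t2[0],0,70-t2[2]])
    T=[tcp(d,h,th,off,L0=L) for d,h,th in ((60,12,35),(24,2,35),(14.5,12,35),(9.5,5.5,17),(8,3,12))]
    print(X,Y,'off',off.round(1))
    simpath(p0,[(472,-379,97,52,-.4),(X,Y,97,52,-.4),(X,Y,82,52,-.4),t2,(t2[0],t2[1],120,L,-.4),(450,-180,190,20,1),(440,-58,215,0,2)]+T,J,o)
E
```

```text
472 -275 off [63.4  0.  -8.1]
[ 4.72e+02 -3.79e+02  9.70e+01  5.20e+01 -4.00e-01] [ 1.8   1.24 -1.48  2.31  2.12  0.56  0.61] 0.0 0.0 e [-145. -541.  445.] w [ 187. -377.  319.] step 0.0
[ 4.72e+02 -2.75e+02  9.70e+01  5.20e+01 -4.00e-01] [ 1.67  1.19 -1.52  2.46  2.21  0.69  0.33] 8.1 4.0 e [ -72. -548.  468.] w [ 200. -302.  330.] step 0.04
[ 4.72e+02 -2.75e+02  8.20e+01  5.20e+01 -4.00e-01] [ 1.67  1.25 -1.52  2.46  2.22  0.72  0.36] 8.7 4.3 e [ -71. -558.  438.] w [ 200. -304.  315.] step 0.0
[ 4.67756907e+02 -2.75000000e+02  7.80969974e+01  3.40000000e+01
 -4.00000000e-01] [ 1.51  1.01 -1.46  2.38  1.83  0.75  0.43] 0.0 0.0 e [  13. -505.  567.] w [ 265. -273.  377.] step 0.05
[ 4.67756907e+02 -2.75000000e+02  1.20000000e+02  3.40000000e+01
 -4.00000000e-01] [ 1.55  0.91 -1.5   2.35  1.68  0.67  0.53] 0.0 0.0 e [  -8. -473.  616.] w [ 266. -273.  419.] step 0.01
[ 450. -180.  190.   20.    1.] [ 1.41  0.59 -1.52  2.23  0.97  0.72  0.88] 0.0 0.0 e [  40. -338.  746.] w [ 326. -182.  529.] step 0.06
[440. -58. 215.   0.   2.] [ 0.98  0.59 -1.45  2.01  0.65  1.14  0.85] 0.0 0.0 e [
[... 5489 characters left out ...]
[440. -58. 576.] step 0.04
[446.7 -58.7 169.   -1.    2. ] [ 0.9   0.65 -1.37  2.05  0.73  1.09  0.78] 0.0 0.0 e [ 214. -301.  724.] w [453. -58. 530.] step 0.01
[482.7 -57.5 159.   -1.    2. ] [ 0.84  0.7  -1.32  1.98  0.76  1.12  0.78] 0.0 0.0 e [ 247. -303.  706.] w [489. -57. 520.] step 0.01
[492.2 -57.2 169.   -1.    2. ] [ 0.83  0.7  -1.33  1.94  0.75  1.15  0.8 ] 0.0 0.0 e [ 248. -302.  706.] w [498. -57. 530.] step 0.0
[486.2 -57.4 145.8  17.    2. ] [ 0.93  0.58 -1.31  2.26  1.1   0.71  0.48] 0.0 0.0 e [ 184. -280.  750.] w [380. -61. 491.] step 0.05
[485.7 -57.4 138.1  22.    2. ] [ 0.92  0.56 -1.27  2.35  1.33  0.6   0.27] 0.0 0.0 e [ 179. -269.  758.] w [350. -62. 473.] step 0.02
```

```bash
python3 - <<'E'
from h import *
plan([(472.3,-379.5,97,52,-.4),(490,-288,98,51,-.4)],vmax=10)
E
```

```text
->  (472.3, -379.5, 97, 52, -0.4) 2
[-0.0046,0,0.0059,-0.001,-0.001,-0]
[-0.0046,0,0.0059,-0.001,-0.001,-0]
->  (490, -288, 98, 51, -0.4) 10
[0.0013,0.0092,0.0011,0,0.002,-0]
[0.0013,0.0092,0.0011,0,0.002,-0]
[0.0013,0.0092,0.0011,0,0.002,-0]
[0.0013,0.0092,0.0012,0,0.002,-0]
[0.0013,0.0091,0.0011,0,0.002,-0]
[0.0013,0.0092,0.0012,0,0.002,-0]
[0.0012,0.0091,0.0011,0,0.001,-0]
[0.0013,0.0092,0.0012,0,0.002,-0]
[0.0012,0.0091,0.0012,0,0.001,-0]
[0.0013,0.0092,0.0011,0,0.002,-0]
```

>>> arm_command(moves=[[1, -0.0045, 0, 0.006, 0, 0, 0], [1, -0.0045, 0, 0.006, 0, 0, 0], [1, 0, 0, 0, 0, 0, 0]])

```text
time: 11.1
tool_pos: [472.8, -379.7, 97.9]
tool_rot: [0.003, 0.665, -0.007]
contact_force: [-0.6, -0.3, -2.1]
gripper_width: 19.4
```

```bash
python3 rec.py
```

```text
t 11.1 p [ 472.8 -379.7   97.9] lean 51.9 xdir [ 0.787 -0.006 -0.617] ydir [0.008 1.    0.   ] F [-0.6 -0.3 -2.1] M [ 0.03  1.46 -0.06] w 19.4 J [ 1.8   1.23 -1.48  2.31  2.12  0.55  0.6 ]
```

>>> arm_command(moves=[[1, 0.0013, 0.009, 0.001, 0, 0.002, 0], [1, 0.0013, 0.009, 0.001, 0, 0.002, 0], [1, 0.0013, 0.009, 0.001, 0, 0.002, 0], [1, 0.0013, 0.009, 0.001, 0, 0.002, 0], [1, 0.0013, 0.009, 0.001, 0, 0.002, 0], [1, 0.0013, 0.009, 0.001, 0, 0.002, 0], [1, 0.0013, 0.009, 0.001, 0, 0.002, 0]])

```text
time: 11.8
tool_pos: [484.4, -316.2, 96.6]
tool_rot: [0.005, 0.68, -0.007]
contact_force: [-0.4, 0.5, -3.9]
gripper_width: 18.9
```

```bash
python3 rec.py
```

```text
t 11.8 p [ 484.4 -316.2   96.6] lean 51.05 xdir [ 0.778 -0.005 -0.629] ydir [0.008 1.    0.002] F [-0.4  0.5 -3.9] M [0.01 1.42 0.04] w 18.9 J [ 1.68  1.21 -1.5   2.43  2.27  0.71  0.32]
```

>>> arm_command(moves=[[1, 0.003, 0.009, 0.002, 0, 0.01, 0], [1, 0.003, 0.009, 0.002, 0, 0.01, 0], [1, 0.003, 0.008, 0.002, 0, 0.01, 0], [1, 0, 0, 0, 0, 0, 0]])

```text
time: 12.2
tool_pos: [496.2, -289.4, 96.1]
tool_rot: [0.003, 0.709, -0.005]
contact_force: [-0.8, -0.0, -3.2]
gripper_width: 19.5
```

```bash
python3 rec.py; python3 - <<'E'
from h import *
shot('side','s6')
im=cv2.imread('pics/s6.png'); cv2.imwrite('pics/s6z.png',cv2.resize(im[60:220,180:370],None,fx=4,fy=4,interpolation=cv2.INTER_CUBIC))
E
```

```text
t 12.2 p [ 496.2 -289.4   96.1] lean 49.37 xdir [ 0.759 -0.003 -0.651] ydir [0.005 1.    0.001] F [-0.8 -0.  -3.2] M [ 0.03  1.38 -0.08] w 19.5 J [ 1.6   1.17 -1.5   2.46  2.27  0.78  0.24]
```

View pics/s6z.png

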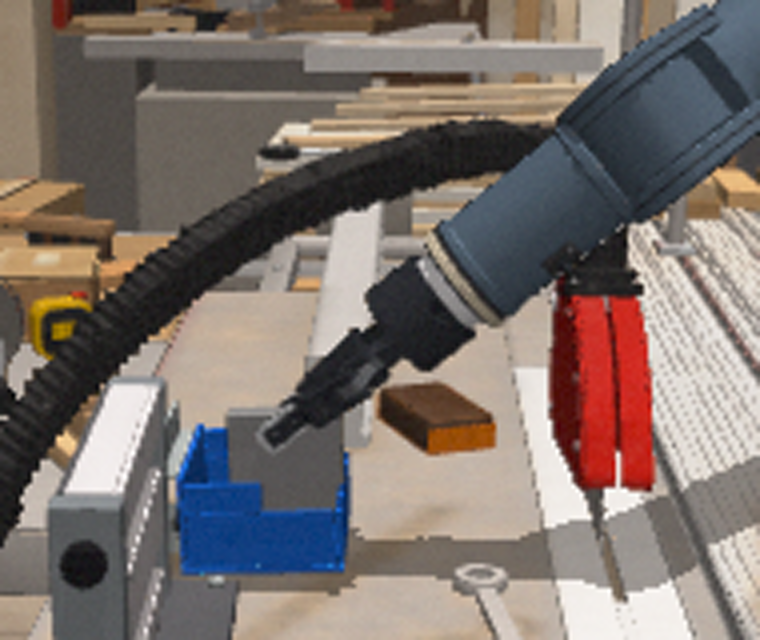

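>>> arm_command(moves=[[1, 0.003, 0, -0.003, 0, 0, 0], [1, 0.003, 0, -0.003, 0, 0, 0], [1, 0.0015, 0, -0.0025, 0, 0, 0], [1, 0, 0, 0, 0, 0, 0]])

```text
time: 12.65
tool_pos: [495.9, -291.1, 84.4]
tool_rot: [0.005, 0.708, -0.007]
contact_force: [0.8, -1.2, -1.4]
gripper_width: 18.9
```

```bash
python3 rec.py
```

```text
t 12.65 p [ 495.9 -291.1   84.4] lean 49.44 xdir [ 0.76  -0.005 -0.65 ] ydir [0.008 1.    0.002] F [ 0.8 -1.2 -1.4] M [-0.22  0.78 -0.11] w 18.9 J [ 1.6   1.21 -1.49  2.46  2.29  0.8   0.24]
```

>>> arm_command(moves=[[0.5, 0, 0, 0, 0, 0, 0], [0, 0, 0, 0, 0, 0, 0], [0, 0, 0, 0, 0, 0, 0], [0, 0, 0, 0, 0, 0, 0], [0, 0, 0, 0, 0, 0, 0]])

```text
time: 13.15
tool_pos: [495.7, -290.6, 84.5]
tool_rot: [0.004, 0.709, -0.007]
contact_force: [-0.2, 0.1, 0.7]
gripper_width: 85.4
```

```bash
python3 rec.py; python3 - <<'E'
from h import *
c=shot('side','s7'); t=shot('top','t7'); V=cloud(c)
im=cv2.imread('pics/s7.png'); cv2.imwrite('pics/s7z.png',cv2.resize(im[60:220,180:370],None,fx=4,fy=4,interpolation=cv2.INTER_CUBIC))
plan([(491,-291,77,36,-.4)],wmax=2.5)
hs=cv2.cvtColor(c['image'],cv2.COLOR_BGR2HSV)
m=cv2.inRange(hs,(105,150,60),(125,255,255)); m[:150]=0
ys,xs=np.nonzero(m); P=V[m>0]; P=P[(P[:,2]>8)&(P[:,2]<45)]
Q=P[abs(P[:,1]-np.nanmax(P[:,1])+8)<9]; print(np.nanpercentile(P,[1,50,99],axis=0).round(1)); k=np.polyfit(Q[:,0],Q[:,1],1); print(np.degrees(k[0]),np.polyval(k,490),len(Q),Q[:,0].min(),Q[:,0].max())
E
```

```text
t 13.15 p [ 495.7 -290.6   84.5] lean 49.38 xdir [ 0.759 -0.005 -0.651] ydir [0.008 1.    0.002] F [-0.2  0.1  0.7] M [-0.02  0.85 -0.04] w 85.4 J [ 1.6   1.21 -1.49  2.46  2.29  0.8   0.24]
->  (491, -291, 77, 36, -0.4) 6
[0.0002,-0.0001,-0.0015,-0,0.039,-0]
[0.0003,-0.0001,-0.0014,-0,0.039,-0]
[0.0003,-0,-0.0014,-0,0.039,-0]
[0.0004,-0.0001,-0.0014,-0.001,0.039,-0]
[0.0004,-0,-0.0014,-0,0.039,-0]
[0.0005,-0.0001,-0.0015,-0,0.038,-0.001]
[[ 430.7 -359.9    8.5]
 [ 494.2 -222.3   28.3]
 [ 548.1 -216.    44.6]]
-0.278062138714835 -222.04118888878193 465 432.52583822297925 551.0297429493123
```

View pics/s7z.png

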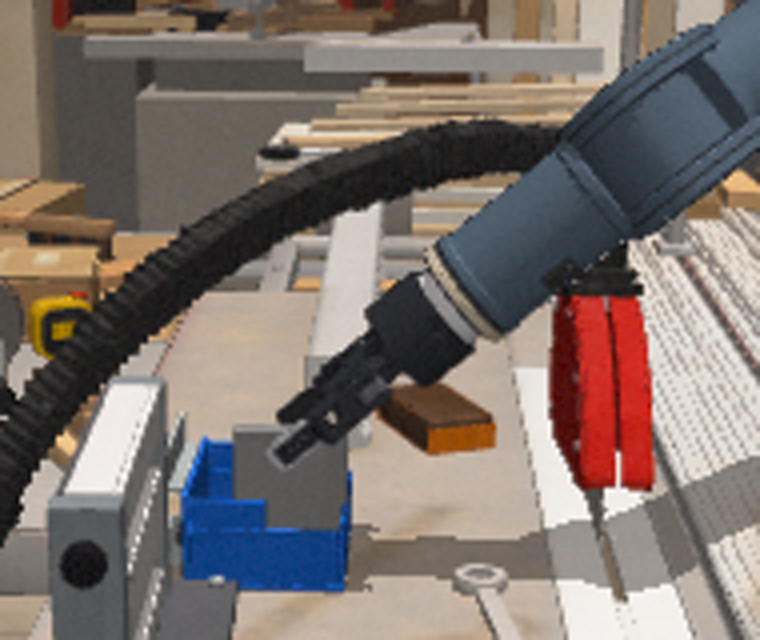

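The bin stands level on open table, at crop (265,540), with the fingers open around the rib. Now I'll re-lean to 36° and regrip.

>>> arm_command(moves=[[0, 0, 0, -0.0015, 0, 0.039, 0], [0, 0, -0.0005, -0.0015, 0, 0.039, 0], [0, 0.0005, -0.0005, -0.0015, 0, 0.039, 0], [0, 0.0005, 0, -0.0015, 0, 0.039, 0], [0, 0.0005, 0, -0.0015, 0, 0.039, 0], [0, 0.0005, 0, -0.0015, 0, 0.038, 0]])

```text
time: 13.85
tool_pos: [490.5, -291.6, 76.9]
tool_rot: [0.005, 0.943, -0.006]
contact_force: [0.6, -0.0, -0.7]
gripper_width: 85.7
```

```bash
python3 rec.py
```

```text
t 13.85 p [ 490.5 -291.6   76.9] lean 35.95 xdir [ 0.587 -0.003 -0.81 ] ydir [0.008 1.    0.002] F [ 0.6 -0.  -0.7] M [-0.01  0.64  0.03] w 85.7 J [ 1.49  0.97 -1.36  2.34  1.92  0.63  0.39]
```

>>> arm_command(moves=[[0.5, 0, 0, 0, 0, 0, 0], [0.7, 0, 0, 0, 0, 0, 0], [0.85, 0, 0, 0, 0, 0, 0], [1, 0, 0, 0, 0, 0, 0], [1, 0, 0, 0, 0, 0, 0], [1, 0, 0, 0, 0, 0, 0], [1, 0, 0, 0, 0, 0, 0]], squeeze=80)

```text
time: 14.55
tool_pos: [490.2, -291.5, 76.4]
tool_rot: [0.006, 0.943, -0.006]
contact_force: [-0.8, 0.5, -1.1]
gripper_width: 19.3
```

```bash
python3 rec.py;  python3 - <<'E'
from h import *
c=shot('top','t8'); im=c['image']
cv2.imwrite('pics/t8z.png',cv2.resize(im[110:260,270:430],None,fx=4,fy=4,interpolation=cv2.INTER_CUBIC))
def cast(c,u,v,ax,val):
    T=np.linalg.inv(c['world_to_cam']);d=T[:3,:3]@np.array([(u-c['cx'])/f(c),(v-c['cy'])/f(c),1]); return T[:3,3]+d*(val-T[ax,3])/d[ax]
h=cv2.cvtColor(im,cv2.COLOR_BGR2HSV)
for u in range(300,350,8): print(u,h[140:165,u,1].tolist(),h[196:208,u,1].tolist())
print([ (v,round(cast(c,320,v,2,74)[0],1)) for v in (153,154,155,156)],[(v,round(cast(c,320,v,2,48)[0],1)) for v in (200,202,204)])
s=shot('side','s8'); 
hs=cv2.cvtColor(s['image'],cv2.COLOR_BGR2HSV)
for v in (190,194,198,202):
    print(v,hs[v,218:232,1].tolist(),hs[v,262:275,1].tolist(), [round(cast(s,u,v,1,-222)[0],1) for u in (225,226,227,265,266,267)])
E
```

```text
t 14.55 p [ 490.2 -291.5   76.4] lean 35.99 xdir [ 0.588 -0.003 -0.809] ydir [0.008 1.    0.002] F [-0.8  0.5 -1.1] M [0.05 0.89 0.08] w 19.3 J [ 1.49  0.98 -1.36  2.34  1.92  0.64  0.39]
300 [47, 48, 44, 42, 42, 43, 40, 37, 37, 34, 38, 34, 33, 34, 35, 34, 35, 33, 32, 27, 15, 8, 4, 12, 8] [60, 59, 56, 56, 51, 51, 42, 37, 39, 39, 38, 40]
308 [17, 8, 13, 20, 16, 21, 41, 43, 41, 40, 25, 10, 10, 44, 147, 188, 146, 129, 120, 121, 123, 177, 196, 193, 192] [162, 160, 163, 160, 162, 157, 93, 21, 48, 59, 55, 48]
316 [18, 15, 12, 8, 12, 18, 11, 11, 9, 15, 21, 16, 16, 62, 144, 184, 137, 123, 129, 121, 129, 180, 195, 198, 195] [11, 11, 81, 157, 168, 162, 114, 43, 49, 56, 63, 60]
324 [15, 16, 20, 11, 14, 18, 15, 22, 16, 7, 14, 11, 11, 16, 9, 13, 5, 15, 26, 20, 32, 163, 195, 191, 193] [30, 23, 34, 20, 27, 26, 21, 11, 11, 14, 17, 25]
332 [46, 49, 36, 20, 12, 22, 21, 20, 18, 14, 14, 11, 13, 18, 14, 17, 17, 15, 4, 13, 4, 9, 13, 19, 11] [21, 20, 34, 19, 29, 25, 26, 16, 42, 48, 47, 33]
340 [49, 53, 57, 63, 70, 54, 9, 6, 9, 21, 12, 8, 19, 17, 19, 25, 21, 11, 24, 8, 8, 8, 15, 19, 19] [23, 24, 14, 17, 42,
[... 607 characters left out ...]
3, 11, 3, 3, 10, 170, 231, 227, 222, 213, 217, 225] [237, 221, 234, 216, 213, 11, 45, 41, 44, 48, 47, 49, 59] [np.float64(550.5), np.float64(547.5), np.float64(544.6), np.float64(433.0), np.float64(430.1), np.float64(427.2)]
198 [13, 8, 14, 13, 0, 12, 0, 104, 213, 232, 223, 219, 233, 233] [227, 226, 204, 223, 217, 38, 45, 54, 58, 58, 68, 69, 70] [np.float64(550.7), np.float64(547.7), np.float64(544.8), np.float64(432.8), np.float64(429.9), np.float64(427.0)]
202 [15, 17, 14, 9, 36, 60, 54, 84, 202, 216, 210, 218, 222, 235] [223, 220, 216, 214, 86, 61, 68, 68, 62, 51, 54, 45, 44] [np.float64(550.9), np.float64(548.0), np.float64(545.0), np.float64(432.7), np.float64(429.7), np.float64(426.8)]
```

View pics/t8z.png

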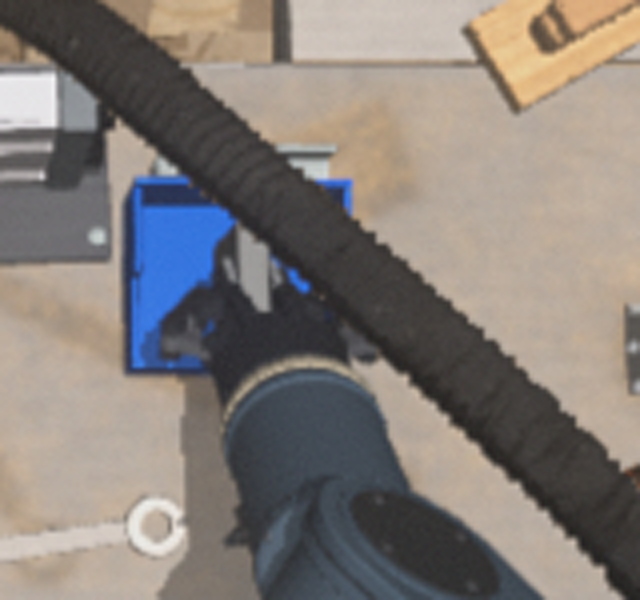

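```bash
sed -i 's/^LIP=.*/LIP=np.array([61.5,0,-6.4]); L0=36.0; F0=np.array([554.,-55]); EDGE=114.; PSI=2.0/' bin.py; python3 - <<'E'
from kin import *; from bin import *; from h import plan
o=fit(); J=np.array(json.load(open('S.json'))[-1][0])
T=[tcp(70,14,35),tcp(24,2,35),tcp(14.5,12,35),tcp(9.5,5.5,17),tcp(8,3,12)]; print(T)
P=[(485,-291,95,36,-.4),(455,-230,140,32,0),(445,-150,190,18,1),(435,-80,200,3,2)]+T
simpath((490.2,-291.5,76.4,36,-.4),P,J,o)
plan(P[:4],vmax=18,wmax=4)
E
```

```text
[(np.float64(437.4), np.float64(-59.1), np.float64(168.5), 1.0, 2.0), (np.float64(483.3), np.float64(-57.5), np.float64(156.5), 1.0, 2.0), (np.float64(492.8), np.float64(-57.1), np.float64(166.5), 1.0, 2.0), (np.float64(487.6), np.float64(-57.3), np.float64(143.6), 19.0, 2.0), (np.float64(487.2), np.float64(-57.3), np.float64(136.0), 24.0, 2.0)]
[ 4.85e+02 -2.91e+02  9.50e+01  3.60e+01 -4.00e-01] [ 1.51  0.92 -1.37  2.34  1.87  0.6   0.42] 0.0 0.0 e [  10. -478.  608.] w [ 272. -289.  387.] step 0.01
[ 455. -230.  140.   32.    0.] [ 1.49  0.73 -1.44  2.39  1.63  0.55  0.43] 0.0 0.0 e [  15. -403.  694.] w [ 263. -230.  446.] step 0.02
[ 445. -150.  190.   18.    1.] [ 1.34  0.56 -1.52  2.24  0.94  0.74  0.83] 0.0 0.0 e [  59. -321.  755.] w [ 333. -152.  533.] step 0.07
[435. -80. 200.   3.   2.] [ 1.06  0.59 -1.47  2.08  0.71  1.06  0.85] 0.0 0.0 e [ 153. -303.  746.] w [416. -80. 561.] step 0.03
[437.4 -59.1 168.5   1.    2. ] [ 0.94  0.63 -1.4   2.1   0.75  1.04  0.76] 0.0 0.0 e [ 197. -300.  732.] w [431. -59. 530.] step 0.01
[483.3 -57.5 156.5   1.    2. ] [ 0.85  0.69 -1.33  2
[... 622 characters left out ...]
 5
[-0.0109,0.0122,0.0004,-0.001,0.014,0.001]
[-0.0108,0.0122,0.0002,-0.001,0.014,0.001]
[-0.0108,0.0122,0.0001,-0.001,0.014,0.001]
[-0.0109,0.0121,-0.0001,-0.001,0.014,0]
[-0.0108,0.0122,-0.0002,-0.002,0.014,0.001]
->  (445, -150, 190, 18, 1) 6
[-0.0079,0.0133,0.003,-0.003,0.041,0.001]
[-0.0081,0.0133,0.0027,-0.002,0.041,0.001]
[-0.0081,0.0134,0.0024,-0.003,0.041,0.001]
[-0.0082,0.0133,0.0021,-0.002,0.04,0.001]
[-0.0083,0.0134,0.0018,-0.003,0.041,0.002]
[-0.0084,0.0133,0.0016,-0.002,0.04,0.001]
->  (435, -80, 200, 3, 2) 4
[-0.0031,0.0176,-0.0013,-0.004,0.065,0.001]
[-0.0029,0.0175,-0.0015,-0.005,0.066,0.001]
[-0.0028,0.0176,-0.0015,-0.004,0.065,0.001]
[-0.0027,0.0176,-0.0017,-0.005,0.066,0]
```

>>> arm_command(moves=[[1, -0.009, 0, 0.0035, 0, 0, 0], [1, -0.009, 0, 0.0035, 0, 0, 0], [1, -0.011, 0.012, 0, 0, 0.014, 0], [1, -0.011, 0.012, 0, 0, 0.014, 0], [1, -0.011, 0.012, 0, -0.001, 0.014, 0.001], [1, -0.011, 0.012, 0, -0.001, 0.014, 0.001], [1, -0.011, 0.012, 0, -0.001, 0.014, 0.001]])

```text
time: 15.35
tool_pos: [454.4, -230.8, 141.6]
tool_rot: [0.004, 1.013, -0.002]
contact_force: [-0.5, 0.1, -3.1]
gripper_width: 18.8
```

>>> arm_command(moves=[[1, -0.008, 0.0133, 0.003, -0.003, 0.041, 0.001], [1, -0.008, 0.0133, 0.003, -0.002, 0.041, 0.001], [1, -0.008, 0.0133, 0.0025, -0.003, 0.041, 0.001], [1, -0.008, 0.0133, 0.002, -0.002, 0.04, 0.001], [1, -0.0085, 0.0133, 0.002, -0.003, 0.041, 0.001], [1, -0.0085, 0.0133, 0.0015, -0.002, 0.04, 0.001]])

```text
time: 15.95
tool_pos: [445.3, -150.8, 192.2]
tool_rot: [-0.007, 1.257, 0.012]
contact_force: [0.4, -0.7, -2.7]
gripper_width: 19.0
```

```bash
python3 rec.py; python3 - <<'E'
from bin import *; from h import plan
plan([(435,-80,200,3,2),(430,-59.3,182,1,2)],vmax=15,wmax=4)
E
```

```text
t 15.95 p [ 445.3 -150.8  192.2] lean 17.96 xdir [ 0.308  0.005 -0.951] ydir [-0.013  1.     0.001] F [ 0.4 -0.7 -2.7] M [-0.05  0.55 -0.01] w 19.0 J [ 1.33  0.52 -1.47  2.23  0.89  0.7   0.88]
->  (435, -80, 200, 3, 2) 5
[-0.002,0.0142,-0.0013,-0.004,0.052,0.001]
[-0.002,0.0142,-0.0014,-0.004,0.052,0]
[-0.0019,0.0142,-0.0014,-0.005,0.052,0.001]
[-0.0018,0.0142,-0.0014,-0.004,0.053,0]
[-0.0017,0.0142,-0.0015,-0.005,0.052,0.001]
->  (430, -59.3, 182, 1, 2) 2
[0.0089,0.0104,-0.0026,0,0.018,-0]
[0.0089,0.0104,-0.0024,0,0.017,-0]
```

>>> arm_command(moves=[[1, -0.002, 0.0142, -0.0015, -0.004, 0.052, 0], [1, -0.002, 0.0142, -0.0015, -0.004, 0.052, 0], [1, -0.002, 0.0142, -0.0015, -0.005, 0.052, 0.001], [1, -0.002, 0.0142, -0.0015, -0.004, 0.053, 0], [1, -0.0015, 0.0142, -0.0015, -0.005, 0.052, 0.001], [1, 0.009, 0.0104, -0.0025, 0, 0.018, 0], [1, 0.009, 0.0104, -0.0025, 0, 0.017, 0], [1, 0, 0, 0, 0, 0, 0]])

```text
time: 16.75
tool_pos: [429.7, -58.8, 180.8]
tool_rot: [-0.028, 1.552, 0.03]
contact_force: [0.0, -0.5, -4.3]
gripper_width: 18.7
```

```bash
python3 rec.py; python3 - <<'E'
from h import *
c=shot('side','s9')
cv2.imwrite('pics/s9z.png',cv2.resize(c['image'][130:260,170:310],None,fx=5,fy=5,interpolation=cv2.INTER_CUBIC))
E
```

```text
t 16.75 p [429.7 -58.8 180.8] lean 1.08 xdir [ 0.019  0.001 -1.   ] ydir [-0.037  0.999  0.   ] F [ 0.  -0.5 -4.3] M [-0.01  0.03  0.03] w 18.7 J [ 0.96  0.58 -1.38  2.1   0.69  1.02  0.82]
```

View pics/s9z.png

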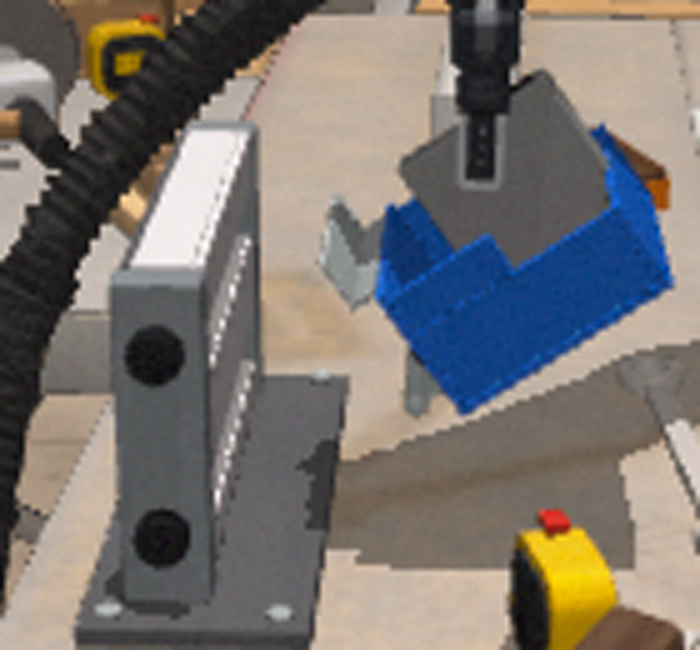

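```bash
cat > chk.py <<'E'
from h import *
import sys
tag=sys.argv[1]; th=float(sys.argv[2]) 
c=load(tag); s=ctrl.get_state()
p=np.array(s['tool_pos']); q=R.from_rotvec(s['tool_rot'])
q0=Rt(36,0)  # tool at level bin
B=q*q0.inv()   # bin rotation
print('bin tilt',B.as_euler('ZYX',degrees=True).round(2))
O=p+B.apply([61.5,0,-76.4])
im=c['image'].copy(); big=cv2.resize(im[130:260,170:310],None,fx=5,fy=5,interpolation=cv2.INTER_CUBIC)
def dr(pt,col):
    u,v=proj(c,pt); cv2.circle(big,(int(round((u-170+.5)*5)),int(round((v-130+.5)*5))),3,col,-1)
for b in ([0,70,0],[-120,70,0],[0,70,74],[-120,70,48],[16,55,99],[16,55,70],[0,55,70],[21,45,10],[16,-55,99],[-32,10,105],[-119,10,105]): dr(O+B.apply(b),(0,255,255))
F=np.array([554,-55,0]); S=R.from_euler('z',2,degrees=True)
for b in ([0,111,114],[0,-111,114],[0,111,138],[0,-111,138],[0,111,172],[0,-111,172],[-50,-111,12],[-2,120,172],[0,25,61.5],[0,-25,61.5]): dr(F+S.apply(b),(0,255,0))
cv2.imwrite(f'pics/{tag}c.png',big)
print('lip d,h',(S.inv().apply(O+B.apply([0,0,70])-F)).round(1))
E
python3 chk.py s9 35
```

```text
bin tilt [ 2.080e+00  3.489e+01 -1.000e-02]
lip d,h [-77.4  -0.3 140.6]
```

View pics/s9c.png

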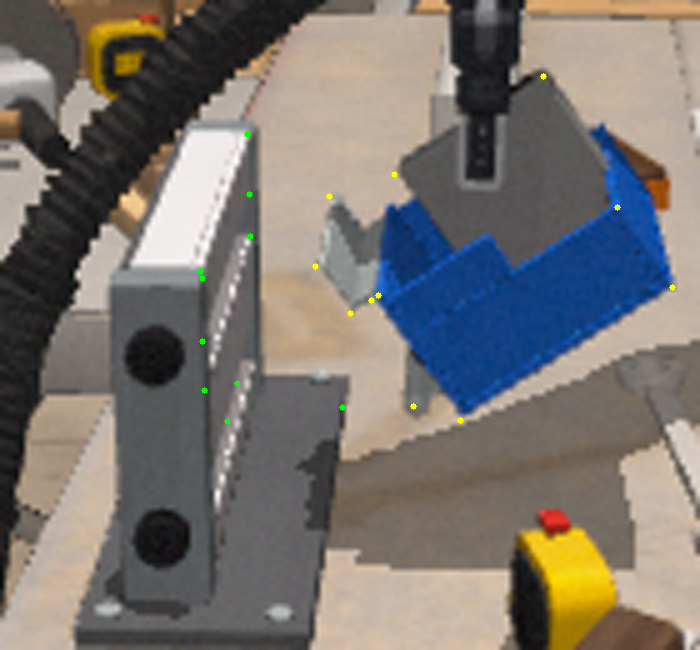

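The overlay matches the bin and the stand to about 1 px, with the same bias on both. I'll approach now.

```bash
python3 - <<'E'
from bin import *; from h import plan
plan([tcp(45,2,35),tcp(24,2,35)],vmax=9)
E
```

```text
->  (np.float64(462.3), np.float64(-58.2), np.float64(156.5), 1.0, 2.0) 5
[0.005,0.0001,0.0064,0,0,0]
[0.005,0,0.0064,0,0,0]
[0.0051,0.0001,0.0064,0,0.001,0]
[0.005,0,0.0064,0.001,0,0]
[0.0051,0.0001,0.0064,0,0.001,0]
->  (np.float64(483.3), np.float64(-57.5), np.float64(156.5), 1.0, 2.0) 3
[0.0001,-0,0.007,0,-0,0]
[0.0001,-0,0.007,0,-0,0]
[0.0001,-0.0001,0.007,0,-0,0]
```

>>> arm_command(moves=[[1, 0.005, 0, 0.0064, 0, 0, 0], [1, 0.005, 0, 0.0064, 0, 0, 0], [1, 0.005, 0, 0.0064, 0, 0, 0], [1, 0.005, 0, 0.0064, 0, 0, 0], [1, 0.005, 0, 0.0064, 0, 0.001, 0], [1, 0, 0, 0.005, 0, 0, 0], [1, 0, 0, 0, 0, 0, 0]])

```text
time: 17.5
tool_pos: [468.1, -58.7, 156.4]
tool_rot: [-0.026, 1.553, 0.028]
contact_force: [0.5, -0.6, -3.4]
gripper_width: 19.0
```

```bash
python3 rec.py; python3 - <<'E'
from h import *
c=shot('side','s10')
E
python3 chk.py s10 35
```

```text
t 17.5 p [468.1 -58.7 156.4] lean 1.03 xdir [ 0.018  0.001 -1.   ] ydir [-0.035  0.999  0.001] F [ 0.5 -0.6 -3.4] M [0.03 0.01 0.02] w 19.0 J [ 0.86  0.65 -1.3   2.05  0.76  1.03  0.79]
bin tilt [2.000e+00 3.498e+01 2.000e-02]
lip d,h [-39.7  -0.7 116. ]
```

View pics/s10c.png

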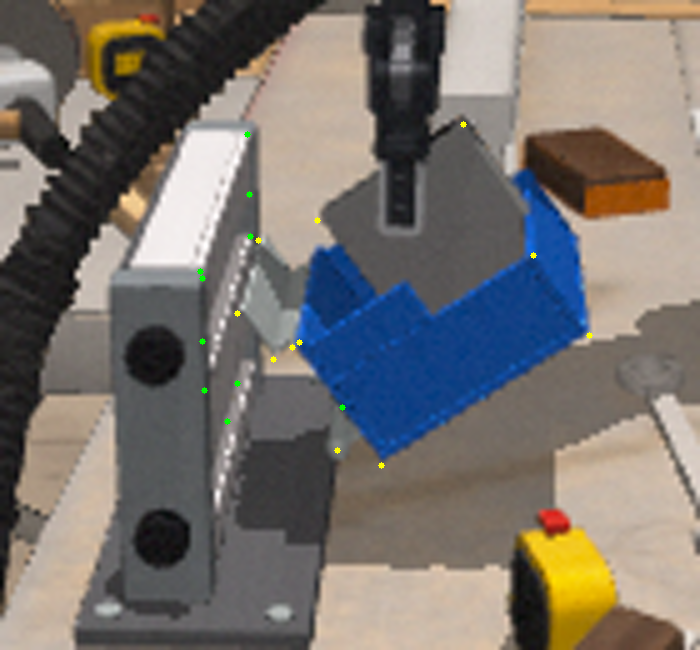

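>>> arm_command(moves=[[1, 0.0005, 0.0005, 0.006, 0, 0, 0], [1, 0.0005, 0, 0.006, 0, 0, 0], [1, 0, 0, 0.004, 0, 0, 0], [1, 0, 0, 0, 0, 0, 0]])

```text
time: 17.95
tool_pos: [484.1, -57.9, 155.8]
tool_rot: [-0.026, 1.552, 0.027]
contact_force: [-0.5, 0.4, -3.4]
gripper_width: 19.0
```

```bash
python3 rec.py; python3 - <<'E'
from h import *
c=shot('side','s11')
E
python3 chk.py s11 35
```

```text
t 17.95 p [484.1 -57.9 155.8] lean 1.04 xdir [ 0.018  0.001 -1.   ] ydir [-0.034  0.999  0.   ] F [-0.5  0.4 -3.4] M [ 0.03  0.02 -0.04] w 19.0 J [ 0.84  0.67 -1.29  2.01  0.77  1.05  0.79]
bin tilt [ 1.97 34.98 -0.  ]
lip d,h [-23.8  -0.5 115.3]
```

View pics/s11c.png

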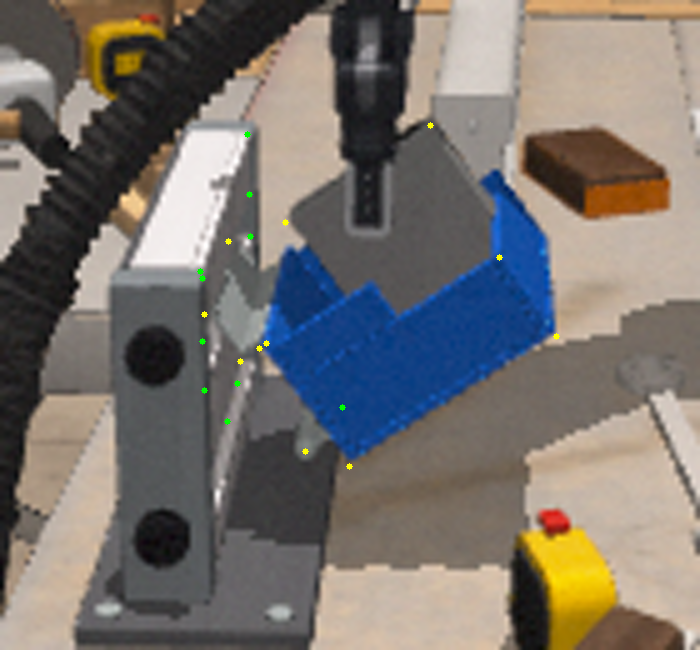

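>>> arm_command(moves=[[1, -0.002, 0, 0.002, 0, 0, 0], [1, -0.002, 0, 0.002, 0, 0, 0], [1, -0.002, 0, 0.002, 0, 0, 0], [1, 0, 0, 0, 0, 0, 0]])

```text
time: 18.4
tool_pos: [489.7, -57.8, 162.2]
tool_rot: [-0.027, 1.552, 0.027]
contact_force: [0.0, 0.0, -3.9]
gripper_width: 19.2
```

```bash
python3 rec.py
```

```text
t 18.4 p [489.7 -57.8 162.2] lean 1.06 xdir [ 0.018  0.001 -1.   ] ydir [-0.034  0.999 -0.   ] F [ 0.   0.  -3.9] M [ 0.    0.02 -0.  ] w 19.2 J [ 0.84  0.67 -1.29  1.99  0.76  1.06  0.8 ]
```

>>> arm_command(moves=[[1, -0.002, 0, 0.002, 0, 0, 0], [1, -0.002, 0, 0.0015, 0, 0, 0], [1, 0, 0, 0, 0, 0, 0]])

```text
time: 18.7
tool_pos: [493.0, -57.6, 166.2]
tool_rot: [-0.027, 1.552, 0.027]
contact_force: [0.5, 0.2, -3.3]
gripper_width: 18.9
```

```bash
python3 rec.py; python3 - <<'E'
from h import *
c=shot('side','s12')
E
python3 chk.py s12 35
```

```text
t 18.7 p [493.  -57.6 166.2] lean 1.05 xdir [ 0.018  0.001 -1.   ] ydir [-0.034  0.999 -0.   ] F [ 0.5  0.2 -3.3] M [ 0.08  0.   -0.03] w 18.9 J [ 0.84  0.67 -1.29  1.98  0.75  1.07  0.81]
bin tilt [ 1.960e+00  3.497e+01 -1.000e-02]
lip d,h [-14.5  -0.5 125.6]
```

View pics/s12c.png

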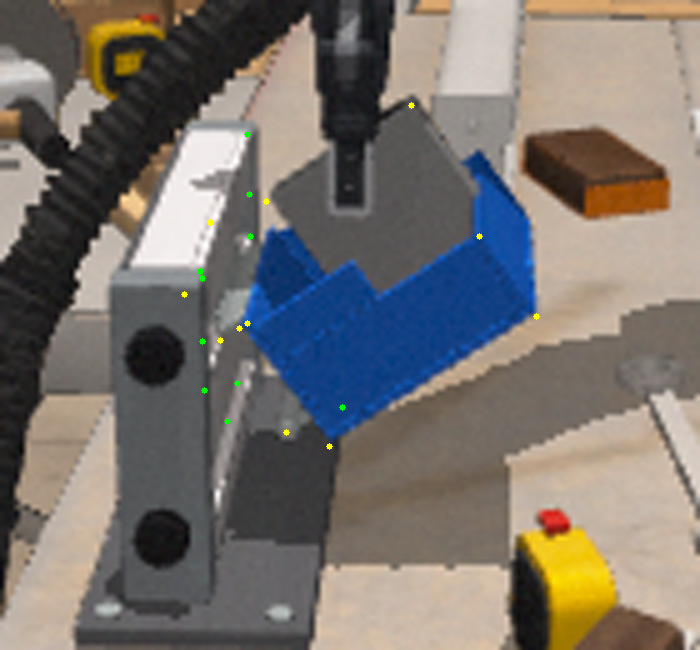

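```bash
python3 - <<'E'
from bin import *; from h import plan
w=[tcp(14.5-5*k,11.6-6.1*k,35-18*k) for k in (.25,.5,.75,1)]
plan(w,vmax=5,wmax=2.3)
E
```

```text
->  (np.float64(491.0), np.float64(-57.2), np.float64(160.8), 5.5, 2.0) 2
[0.0026,0.0003,-0.001,-0,-0.039,0]
[0.0026,0.0002,-0.001,-0.001,-0.039,0]
->  (np.float64(489.6), np.float64(-57.2), np.float64(155.3), 10.0, 2.0) 2
[0.0027,0,-0.001,0,-0.039,0]
[0.0026,0.0001,-0.001,0,-0.04,0]
->  (np.float64(488.4), np.float64(-57.3), np.float64(149.5), 14.5, 2.0) 2
[0.0027,-0,-0.0011,0,-0.039,0]
[0.0027,-0.0001,-0.0012,0,-0.039,0]
->  (np.float64(487.6), np.float64(-57.3), np.float64(143.6), 19.0, 2.0) 2
[0.0028,0,-0.0011,0,-0.039,0]
[0.0027,0,-0.0013,0,-0.04,0]
```

>>> arm_command(moves=[[1, 0.0026, 0.0003, -0.001, 0, -0.039, 0], [1, 0.0026, 0.0002, -0.001, 0, -0.039, 0], [1, 0.0027, 0, -0.001, 0, -0.039, 0], [1, 0.0026, 0, -0.001, 0, -0.04, 0], [1, 0, 0, 0, 0, 0, 0]])

```text
time: 19.25
tool_pos: [488.0, -57.8, 154.7]
tool_rot: [-0.026, 1.397, 0.028]
contact_force: [0.8, -0.7, -3.3]
gripper_width: 19.2
```

```bash
python3 rec.py
```

```text
t 19.25 p [488.  -57.8 154.7] lean 9.95 xdir [ 0.173  0.004 -0.985] ydir [-0.035  0.999 -0.002] F [ 0.8 -0.7 -3.3] M [0.   0.28 0.02] w 19.2 J [ 0.89  0.6  -1.3   2.14  0.89  0.85  0.69]
```

>>> arm_command(moves=[[1, 0.0027, 0, 0, 0, -0.039, 0], [1, 0.0027, 0, -0.0005, 0, -0.039, 0], [1, 0, 0, 0, 0, 0, 0]])

```text
time: 19.55
tool_pos: [489.2, -57.7, 149.4]
tool_rot: [-0.024, 1.319, 0.028]
contact_force: [0.0, -0.5, -3.3]
gripper_width: 19.0
```

```bash
python3 rec.py; python3 - <<'E'
from h import *
c=shot('side','s13')
E
python3 chk.py s13 35
```

```text
t 19.55 p [489.2 -57.7 149.4] lean 14.4 xdir [ 0.249  0.007 -0.969] ydir [-0.035  0.999 -0.001] F [ 0.  -0.5 -3.3] M [ 0.01  0.4  -0.02] w 19.0 J [ 0.9   0.57 -1.27  2.21  0.99  0.73  0.59]
bin tilt [ 1.94 21.62 -0.08]
lip d,h [ -9.5  -0.5 121.1]
```

View pics/s13c.png

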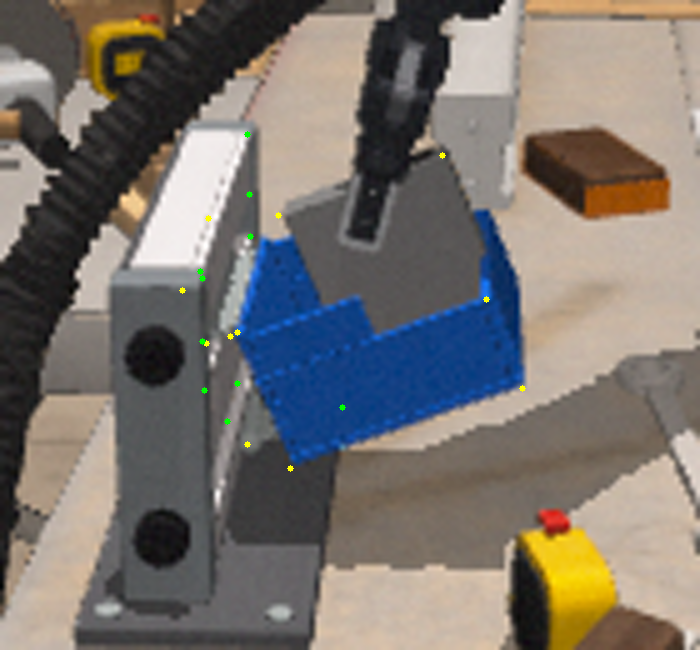

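```bash
python3 - <<'E'
from bin import *; from h import plan
plan([tcp(9.0,5.5,17)],vmax=5,wmax=1.6)
E
```

```text
->  (np.float64(488.1), np.float64(-57.3), np.float64(143.6), 19.0, 2.0) 3
[0.0019,0.0001,-0.001,-0,-0.027,0]
[0.0018,0.0002,-0.0011,-0,-0.027,0.001]
[0.0018,0.0001,-0.0011,-0,-0.027,0]
```

>>> arm_command(moves=[[1, 0.0019, 0, -0.0009, 0, -0.027, 0], [1, 0.0018, 0, -0.001, 0, -0.027, 0], [1, 0.0018, 0, -0.001, 0, -0.027, 0], [1, 0, 0, 0, 0, 0, 0]])

```text
time: 20.0
tool_pos: [488.6, -57.7, 143.5]
tool_rot: [-0.022, 1.238, 0.029]
contact_force: [-0.3, -0.2, -2.8]
gripper_width: 19.1
```

```bash
python3 rec.py; python3 - <<'E'
from h import *
c=shot('side','s14')
E
python3 chk.py s14 35
```

```text
t 20.0 p [488.6 -57.7 143.5] lean 19.06 xdir [ 0.326  0.01  -0.945] ydir [-0.034  0.999 -0.001] F [-0.3 -0.2 -2.8] M [-0.09  0.57 -0.04] w 19.1 J [ 0.9   0.53 -1.23  2.29  1.16  0.61  0.44]
bin tilt [ 1.94 16.95 -0.07]
lip d,h [ -8.1  -0.4 119.7]
```

```bash
python3 - <<'E'
from bin import *; from h import plan
plan([tcp(7.8,3.8,14)],vmax=5,wmax=1.6)
E
```

```text
->  (np.float64(488.1), np.float64(-57.3), np.float64(138.9), 22.0, 2.0) 2
[0.0022,0.0002,-0.0012,-0,-0.026,0.001]
[0.0021,0.0001,-0.0013,-0,-0.025,0]
```

>>> arm_command(moves=[[1, 0.0022, 0, -0.0012, 0, -0.026, 0], [1, 0.0021, 0, -0.0012, 0, -0.025, 0], [1, 0, 0, 0, 0, 0, 0]])

```text
time: 20.35
tool_pos: [487.9, -57.7, 138.6]
tool_rot: [-0.021, 1.187, 0.029]
contact_force: [-1.7, -0.3, -2.2]
gripper_width: 19.1
```

```bash
python3 rec.py; python3 - <<'E'
from h import *
c=shot('side','s14')
E
python3 chk.py s14 35
```

```text
t 20.35 p [487.9 -57.7 138.6] lean 21.99 xdir [ 0.374  0.012 -0.927] ydir [-0.034  0.999 -0.001] F [-1.7 -0.3 -2.2] M [-0.05  1.05 -0.08] w 19.1 J [ 0.88  0.52 -1.18  2.34  1.31  0.54  0.29]
bin tilt [ 1.94 14.03 -0.07]
lip d,h [ -7.8  -0.4 117.7]
```

View pics/s14c.png

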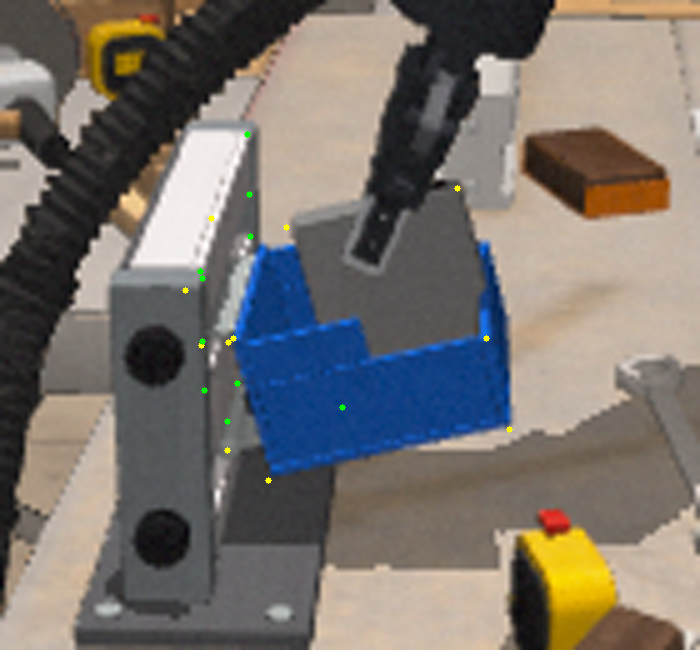

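>>> arm_command(moves=[[1, 0.0009, 0, -0.0004, 0, 0, 0], [1, 0.0009, 0, -0.0004, 0, 0, 0], [1, 0, 0, 0, 0, 0, 0]])

```text
time: 20.7
tool_pos: [487.6, -57.7, 137.4]
tool_rot: [-0.022, 1.187, 0.028]
contact_force: [-17.2, -3.4, 20.2]
gripper_width: 19.0
```

```bash
python3 rec.py
```

```text
t 20.7 p [487.6 -57.7 137.4] lean 22.0 xdir [ 0.374  0.011 -0.927] ydir [-0.034  0.999 -0.002] F [-17.2  -3.4  20.2] M [-0.45  1.64 -0.22] w 19.0 J [ 0.88  0.52 -1.18  2.35  1.32  0.54  0.28]
```

>>> arm_command(moves=[[1, -0.0008, 0, 0.0002, 0, 0, 0], [1, 0, 0, 0, 0, 0, 0]])

```text
time: 20.9
tool_pos: [487.8, -57.7, 138.0]
tool_rot: [-0.021, 1.187, 0.029]
contact_force: [-7.7, -0.8, 6.6]
gripper_width: 18.9
```

```bash
python3 rec.py
```

```text
t 20.9 p [487.8 -57.7 138. ] lean 21.99 xdir [ 0.374  0.011 -0.927] ydir [-0.034  0.999 -0.001] F [-7.7 -0.8  6.6] M [-0.3   1.51 -0.17] w 18.9 J [ 0.88  0.52 -1.18  2.35  1.32  0.54  0.29]
```

>>> arm_command(moves=[[1, -0.0004, 0, -0.0003, 0, 0, 0], [1, 0, 0, 0, 0, 0, 0], [0.6, 0, 0, 0, 0, 0, 0], [0.3, 0, 0, 0, 0, 0, 0], [0, 0, 0, 0, 0, 0, 0], [0, 0, 0, 0, 0, 0, 0]])

```text
time: 21.5
tool_pos: [487.7, -57.2, 138.1]
tool_rot: [-0.021, 1.185, 0.03]
contact_force: [0.2, 0.4, -0.3]
gripper_width: 76.0
```

```bash
python3 rec.py; python3 - <<'E'
from h import *
c=shot('side','s15')
E
python3 chk.py s15 35
```

```text
t 21.5 p [487.7 -57.2 138.1] lean 22.07 xdir [ 0.376  0.013 -0.927] ydir [-0.035  0.999 -0.   ] F [ 0.2  0.4 -0.3] M [ 0.01  0.39 -0.01] w 76.0 J [ 0.88  0.52 -1.18  2.35  1.32  0.54  0.28]
bin tilt [ 1.980e+00  1.394e+01 -1.000e-02]
lip d,h [-8.30e+00  1.00e-01  1.17e+02]
```

View pics/s15c.png

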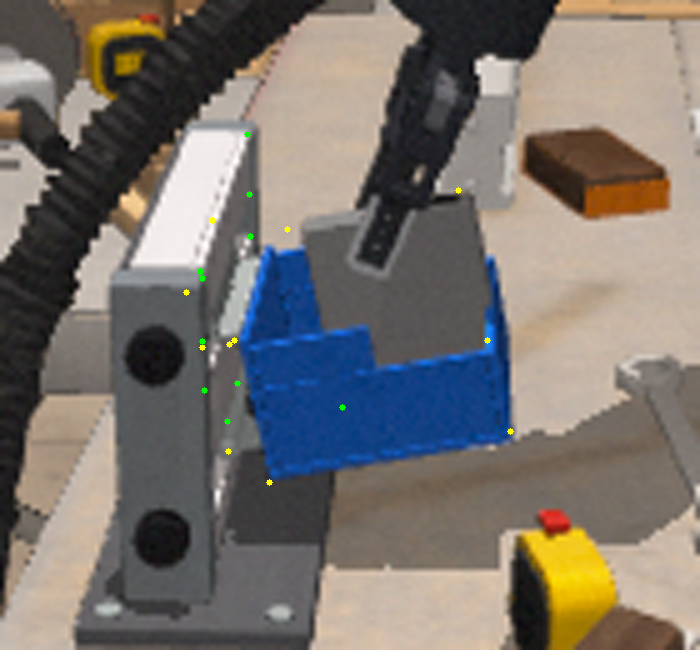

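Side view: the bin hangs by itself at about 11° front-up, with the lip in the groove (crop 245,310). I'll retreat along the tool axis, shut the fingers and then press.

>>> arm_command(moves=[[0, 0, 0, 0, 0, 0, 0], [0, -0.008, 0, 0, 0, 0, 0], [0, -0.012, 0, 0, 0, 0, 0], [0, -0.02, 0, 0, 0, 0, 0], [0, -0.025, 0, 0, 0, 0, 0], [0, -0.02, 0, 0, 0, 0, 0]])

```text
time: 22.15
tool_pos: [455.0, -58.0, 217.5]
tool_rot: [-0.021, 1.186, 0.031]
contact_force: [0.3, -1.0, 0.2]
gripper_width: 85.4
```

```bash
python3 rec.py; python3 - <<'E'
from h import *
c=shot('side','s16'); cv2.imwrite('pics/s16c.png',cv2.resize(c['image'][110:240,170:310],None,fx=5,fy=5,interpolation=cv2.INTER_CUBIC))
V=cloud(c)
def cast(c,u,v,ax,val):
    T=np.linalg.inv(c['world_to_cam']);d=T[:3,:3]@np.array([(u-c['cx'])/f(c),(v-c['cy'])/f(c),1]); return T[:3,3]+d*(val-T[ax,3])/d[ax]
hs=cv2.cvtColor(c['image'],cv2.COLOR_BGR2HSV); m=cv2.inRange(hs,(105,150,40),(125,255,255)); m[:160]=0; m[240:]=0
# bottom edge of blue per column
P=[]
for u in range(226,270,2):
    r=np.nonzero(m[:,u])[0]
    if len(r): P.append(cast(c,u,r.max()+.5,1,14)); 
P=np.array(P); k=np.polyfit(P[:,0],P[:,2],1); r=P[:,2]-np.polyval(k,P[:,0]); P=P[abs(r)<2]; k=np.polyfit(P[:,0],P[:,2],1); print('tilt',np.degrees(np.arctan(-k[0])), P[0],P[-1])
from kin import *
o=fit(); J=np.array(ctrl.get_state()['joint_pos']); p=ctrl.get_state()['tool_pos']
simpath((*p,22,2),[(448,-58.7,215,12,2),(448,-58.7,180,12,2),(447,-58.7,145,12,2)],J,o)
plan([(448,-58.7,215,12,2),(448,-58.7,182,12,2)],vmax=15)
E
```

```text
t 22.15 p [455.  -58.  217.5] lean 22.03 xdir [ 0.375  0.013 -0.927] ydir [-0.035  0.999 -0.   ] F [ 0.3 -1.   0.2] M [-0.03  0.42  0.01] w 85.4 J [ 1.2   0.37 -1.47  2.29  0.86  0.58  0.73]
tilt 12.061612990520151 [519.87669124  14.          50.10115717] [418.18264507  14.          71.91353824]
[448.  -58.7 215.   12.    2. ] [ 1.1   0.46 -1.47  2.16  0.72  0.84  0.83] 0.0 0.0 e [ 110. -253.  786.] w [373. -61. 568.] step 0.03
[448.  -58.7 180.   12.    2. ] [ 1.02  0.49 -1.38  2.22  0.82  0.77  0.74] 0.0 0.0 e [ 137. -258.  777.] w [373. -61. 533.] step 0.01
[447.  -58.7 145.   12.    2. ] [ 0.94  0.53 -1.28  2.27  0.93  0.71  0.63] 0.0 0.0 e [ 168. -261.  766.] w [372. -61. 498.] step 0.01
->  (448, -58.7, 215, 12, 2) 2
[0.0006,-0.0002,-0.0041,0,0.088,0.001]
[0.001,-0.0001,-0.004,0.001,0.088,0]
->  (448, -58.7, 182, 12, 2) 3
[0.0108,-0,-0.0023,-0,0,0]
[0.0107,-0,-0.0023,-0,0,0]
[0.0108,-0,-0.0023,-0,0,0]
```

View pics/s16c.png

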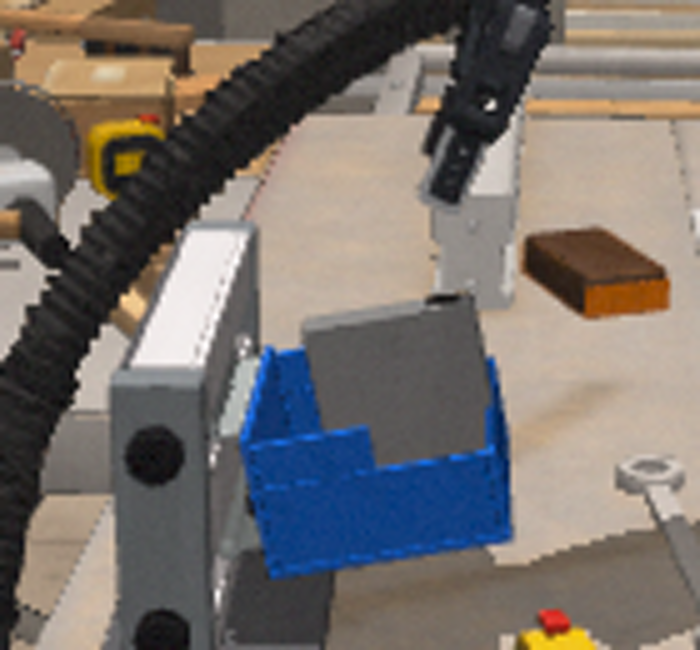

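>>> arm_command(moves=[[0.5, 0.0005, 0, -0.004, 0, 0.088, 0], [1, 0.001, 0, -0.004, 0, 0.088, 0], [1, 0, 0, 0, 0, 0, 0], [1, 0, 0, 0, 0, 0, 0], [1, 0, 0, 0, 0, 0, 0], [1, 0, 0, 0, 0, 0, 0]])

```text
time: 22.8
tool_pos: [447.8, -58.9, 212.4]
tool_rot: [-0.025, 1.361, 0.028]
contact_force: [1.3, 0.4, -0.6]
gripper_width: 0.0
```

```bash
python3 rec.py; python3 - <<'E'
from h import *
c=load('s16')
T=np.linalg.inv(c['world_to_cam']);d=T[:3,:3]@np.array([(259-c['cx'])/f(c),(169.5-c['cy'])/f(c),1]); print(T[:3,3]+d*(-58.6-T[1,3])/d[1])
plan([(448.5,-58.7,178,12,2)],vmax=12)
E
```

```text
t 22.8 p [447.8 -58.9 212.4] lean 11.99 xdir [ 0.208  0.006 -0.978] ydir [-0.035  0.999 -0.001] F [ 1.3  0.4 -0.6] M [0.03 0.18 0.01] w 0.0 J [ 1.09  0.46 -1.45  2.17  0.72  0.83  0.83]
[444.09800058 -58.6        171.36373344]
->  (448.5, -58.7, 178, 12, 2) 3
[0.0112,0.0001,-0.0022,0,-0,0]
[0.0113,0,-0.0021,0,-0,0.001]
[0.0112,0.0001,-0.0022,0,-0,0]
```

>>> arm_command(moves=[[1, 0.011, 0, -0.0025, 0, 0, 0], [1, 0.011, 0, -0.0025, 0, 0, 0], [1, 0.009, 0, -0.002, 0, 0, 0], [1, 0.003, 0, -0.0007, 0, 0, 0], [1, 0, 0, 0, 0, 0, 0]])

```text
time: 23.3
tool_pos: [447.6, -58.6, 177.2]
tool_rot: [-0.024, 1.363, 0.029]
contact_force: [0.7, 0.2, -0.5]
gripper_width: 0.3
```

```bash
python3 rec.py; python3 - <<'E'
from h import *
c=shot('side','s17'); cv2.imwrite('pics/s17c.png',cv2.resize(c['image'][110:240,170:310],None,fx=5,fy=5,interpolation=cv2.INTER_CUBIC))
c=shot('top','t17'); cv2.imwrite('pics/t17c.png',cv2.resize(c['image'][120:250,180:320],None,fx=5,fy=5,interpolation=cv2.INTER_CUBIC))
E
```

```text
t 23.3 p [447.6 -58.6 177.2] lean 11.92 xdir [ 0.206  0.007 -0.978] ydir [-0.035  0.999 -0.   ] F [ 0.7  0.2 -0.5] M [-0.04  0.21 -0.01] w 0.3 J [ 1.01  0.49 -1.36  2.22  0.81  0.76  0.74]
```

View pics/s17c.png

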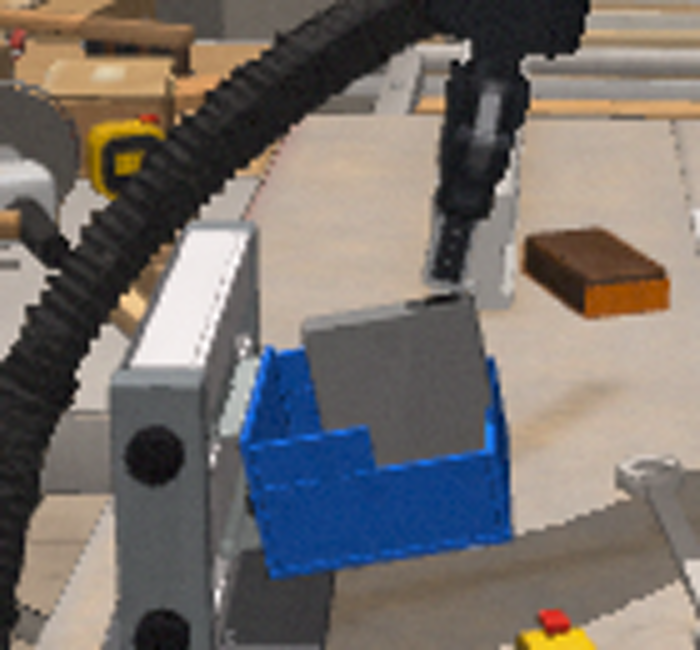

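View pics/t17c.png

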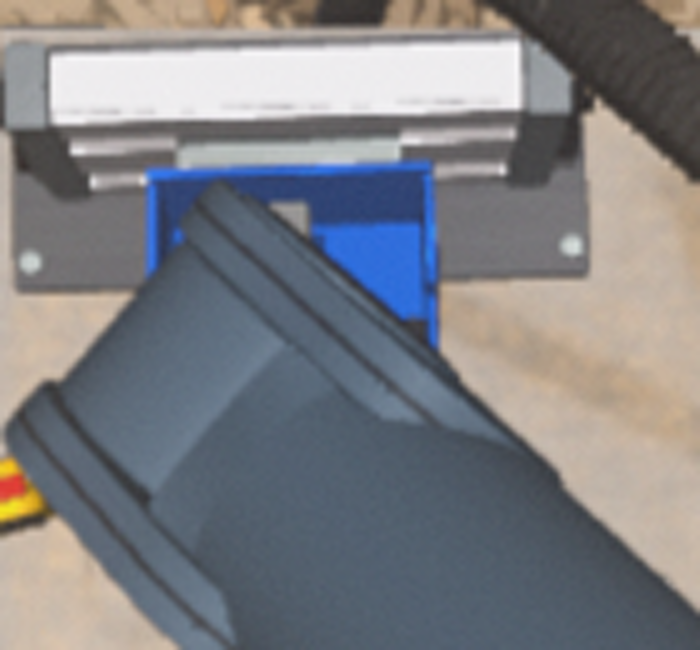

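Side view: the shut tips at crop (445,280) are just above the black pad (435,300). Top view: the bin is centred on the board and square to it. I'll press.

>>> arm_command(moves=[[1, 0.003, 0, -0.0006, 0, 0, 0], [1, 0.003, 0, -0.0006, 0, 0, 0], [1, 0.002, 0, -0.0004, 0, 0, 0], [1, 0.002, 0, -0.0004, 0, 0, 0]])

```text
time: 23.8
tool_pos: [448.0, -58.7, 167.7]
tool_rot: [-0.024, 1.362, 0.028]
contact_force: [-3.7, -0.4, 9.2]
gripper_width: -0.0
```

>>> arm_command(moves=[[1, 0.002, 0, -0.0005, 0, 0, 0], [1, 0.002, 0, -0.0005, 0, 0, 0], [1, 0.002, 0, -0.0005, 0, 0, 0]])

```text
time: 24.1
tool_pos: [447.8, -58.8, 161.3]
tool_rot: [-0.024, 1.362, 0.028]
contact_force: [-0.8, -0.2, 0.3]
gripper_width: -0.1
```

```bash
cat > tilt.py <<'E'
from h import *; import sys
tag=sys.argv[1]
c=shot('side',tag); cv2.imwrite(f'pics/{tag}c.png',cv2.resize(c['image'][110:240,170:310],None,fx=5,fy=5,interpolation=cv2.INTER_CUBIC))
def cast(c,u,v,ax,val):
    T=np.linalg.inv(c['world_to_cam']);d=T[:3,:3]@np.array([(u-c['cx'])/f(c),(v-c['cy'])/f(c),1]); return T[:3,3]+d*(val-T[ax,3])/d[ax]
hs=cv2.cvtColor(c['image'],cv2.COLOR_BGR2HSV); m=cv2.inRange(hs,(105,150,40),(125,255,255)); m[:160]=0; m[240:]=0
P=[]
for u in range(226,270,2):
    r=np.nonzero(m[:,u])[0]
    if len(r): P.append(cast(c,u,r.max()+.5,1,14)); 
P=np.array(P); k=np.polyfit(P[:,0],P[:,2],1); r=P[:,2]-np.polyval(k,P[:,0]); P=P[abs(r)<2]; k=np.polyfit(P[:,0],P[:,2],1); print('tilt',np.degrees(np.arctan(-k[0])), P[0],P[-1])
pose()
E
python3 tilt.py s18
```

```text
tilt 5.542841580321693 [519.87669124  14.          50.10115717] [417.96449176  14.          58.74994131]
t 24.15 p [447.7 -58.8 161. ] lean 11.95 xdir [ 0.207  0.007 -0.978] ydir [-0.034  0.999 -0.   ] F [-0.4 -0.5 -0.8] M [0.03 0.23 0.02] w 0.2 J [ 0.97  0.51 -1.31  2.24  0.87  0.73  0.69]
```

View pics/s18c.png

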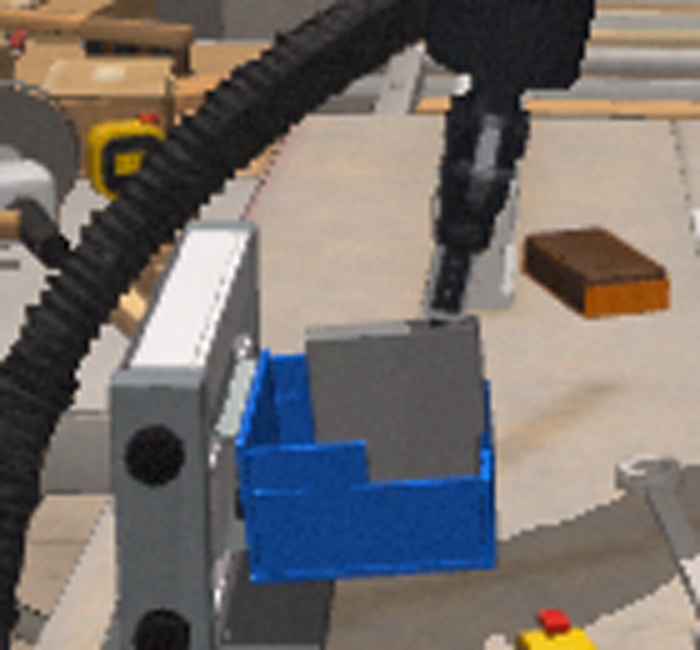

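>>> arm_command(moves=[[1, 0, 0, 0, 0, 0, 0], [1, 0, 0, 0, 0, 0, 0]])

```text
time: 24.35
tool_pos: [447.9, -58.7, 161.4]
tool_rot: [-0.024, 1.362, 0.029]
contact_force: [0.8, -0.5, 0.1]
gripper_width: 0.1
```

```bash
python3 tilt.py s19
```

```text
tilt 1.9035219950899749 [519.97057857  14.          44.73881202] [427.45543113  14.          47.81354876]
t 24.4 p [447.9 -58.8 161.4] lean 11.96 xdir [ 0.207  0.007 -0.978] ydir [-0.034  0.999 -0.   ] F [-0.3  0.1  0.1] M [-0.    0.25 -0.02] w -0.1 J [ 0.97  0.51 -1.31  2.24  0.87  0.73  0.69]
```

View pics/s19c.png

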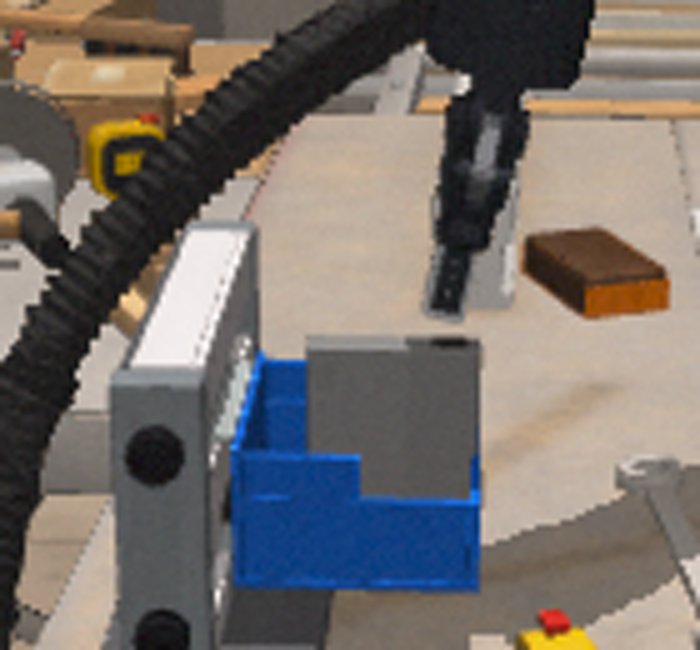

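```bash
python3 - <<'E'
from h import *
c=load('s19')
def cast(u,v,ax,val):
    T=np.linalg.inv(c['world_to_cam']);d=T[:3,:3]@np.array([(u-c['cx'])/f(c),(v-c['cy'])/f(c),1]); return (T[:3,3]+d*(val-T[ax,3])/d[ax]).round(1)
for a,b in ((307,350),(478,350),(307,337),(478,339)): print(cast(170+a/5-.5,110+b/5-.5,1,-46))
for a,b in ((238,585),(478,590)): print('bottom',cast(170+a/5-.5,110+b/5-.5,1,13))
V=cloud(c); hs=cv2.cvtColor(c['image'],cv2.COLOR_BGR2HSV); m=cv2.inRange(hs,(105,150,40),(125,255,255)); m[:160]=0
P=V[m>0]; P=P[(P[:,1]>0)&(P[:,1]<30)]; print(np.nanpercentile(P,[1,99],axis=0).round(1))
E
```

```text
[512.9 -46.  147.9]
[428.3 -46.  149.9]
[512.9 -46.  154.7]
[428.4 -46.  155.6]
bottom [541.9  13.   46.2]
bottom [424.8  13.   47.4]
[[425.6   5.7  45.3]
 [542.9  16.2 114.3]]
```

>>> arm_command(moves=[[1, -0.02, 0, 0.004, 0, 0, 0], [1, -0.04, 0, 0, 0, 0, 0], [1, -0.04, 0, 0, 0, 0, 0], [1, 0, 0, 0, 0, 0, 0]])

```text
time: 24.8
tool_pos: [432.5, -58.6, 263.9]
tool_rot: [-0.025, 1.357, 0.027]
contact_force: [0.2, -0.3, -0.5]
gripper_width: -0.2
```

```bash
python3 tilt.py s20; python3 - <<'E'
from h import *
shot('top','t20'); 
for n in('side','top'):
    a=load(n+'0')['image'].astype(int); b=load('s20' if n=='side' else 't20')['image'].astype(int)
    h=cv2.cvtColor(b.astype(np.uint8),cv2.COLOR_BGR2HSV); d=abs(a-b).max(-1)
    x0,x1,y0,y1=(245,315,228,310) if n=='side' else (105,205,195,250)
    print(n,(d[y0:y1,x0:x1]>40).sum())
E
```

```text
tilt 1.9035219950899749 [519.97057857  14.          44.73881202] [427.45543113  14.          47.81354876]
t 24.85 p [431.9 -60.  261.9] lean 12.15 xdir [ 0.211  0.003 -0.978] ydir [-0.032  0.999 -0.003] F [-0.1 -1.1 -0.8] M [-0.02  0.2   0.06] w -0.0 J [ 1.24  0.32 -1.51  2.11  0.5   0.85  1.07]
side 593
top 1438
```

View pics/s20.png

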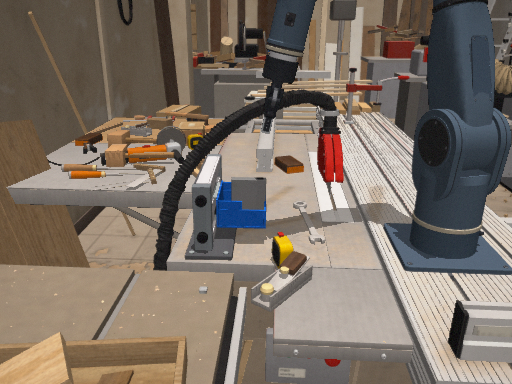

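View pics/t20.png

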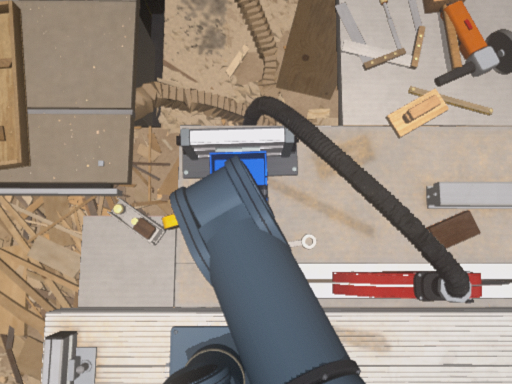

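```bash
python3 - <<'E'
from h import *
print(ctrl.finish_job())
E
```

```text
the job is handed in; nothing more can be done
None
```

The blue bin is hung on the slat board and hangs level. I handed the job in at about 24.9 s of the 58 s allowed.

**What I did**
- **First grasp:** The hose over the bin blocked the suggested grasp, so I gripped the rib with the fingers leaning 52°. I carried the bin about 90 mm clear, set it down and regripped at 36°.
- **Hooking in:** I tilted the front up 35° and worked the lip into the upper groove at the board's middle. I then lowered the front until the bead met the roller at 14° and let go. The bin hung by itself at about 12°.
- **Pressing:** With the fingers shut, I pressed the black pad. The force read about 9 N, then fell to zero as the bin went past the catch. I then withdrew the arm.

**Last checks**
- **Level:** From the side picture, the rib top and underside measured 1.2° and 0.6°. A fit to the bin's lower edge gave 1.9°. Fixed-plane projection accounts for about 0.8° of each, so the bin is level within measurement error.
- **Height and arm:** The underside is about 45 mm above the table, against 44 mm expected. The arm is well clear, with no contact force.
- **Depth, small disagreement:** The bin's back measured about 8 mm from the board's face instead of 6 to 7 mm, within the camera's roughly 2 mm accuracy. I could not see the roller itself, so the snap is inferred from the force drop and the bin falling level unaided.
- **Plane and tape:** They look unmoved in the final side picture; in the top one the arm covers part of the tape. My automatic before/after image comparison flagged changes in those areas, which I put down to the arm and its shadow in view. It therefore didn't confirm this independently.

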